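# Lock the castle nut on the stake clip

## Task

Lock the perch ring onto the green stake clip: tighten the castle nut clockwise (seen from above) only as far as the next pair of slots that lines up with the cross hole in the spindle, never back the nut off to the slot before or go past this one, and leave it there. Then slide the locking pin through slot, spindle and opposite slot, from either end of the hole, until its collar is home against the nut, press it there firmly with about 15 N, and let go. Spindles differ in height, so feel the pin in gently, never pushing it with more than 25 N, and leave everything else on the table where it is.

Things in the scene. Friction and masses are not known exactly. Their poses are not given: they have to be found in the camera images.
- nut (a joint): Angle of the bare aluminium castle nut about its vertical spindle, rad, growing clockwise seen from above; it turns only, and does not rise. Slots line up with the cross hole at 0 and every 1.0472 (60 degrees); it starts between 0.2 and 0.65, so the next line-up is at 1.0472. Steady turning friction 0.2 N m; it stays where it is left. Grip it with 50 N or more.
- nut_centre (a point): Centre of the nut on its axis, 56 mm above the table; turns with it. Hexagonal, 46 mm across flats, 53 across corners, 44 tall (34 to 78 mm above the table). Six slots 7.5 mm wide, 20 deep, open at the top, one in the middle of each flat. Its x axis points out through a slot, square to a flat; the other flats and slots follow every 60 degrees. 
- clip: Green metal stake clip, fixed to the table: foot plate 100 (x) x 76 (y) x 6 mm, boss, wooden perch ring (64 mm diameter, top 34 mm above the table) and upright steel spindle, 30 mm diameter. Origin under the spindle axis at table height, z up. How far the spindle stands up is not measured: its flat top is 78 to 92 mm above the table, 0 to 14 mm above the nut. A dark line on it shows the hole's direction.
- hole (a point): Nominal middle of the cross hole, on the spindle axis, 68 mm above the table; the true hole is up to 7 mm higher or lower: always 17 mm below the spindle's top (its middle). It runs level along this x axis, right through: square, 7.5 x 7.5 mm, sharp-edged, mouths 14 mm from the axis (nut flats 23 mm). The pin has 0.75 mm of play each side: feel for the spindle's top or for the hole.
- pin_grip (a point): Locking pin, about 60 g, standing loose on the table: this is the centre of its upright grey paddle grip, 26 (x) x 14 (y) x 46 mm tall; grasp across y from above. The steel shank points level along +x, 11 mm above this point: a 16 mm collar with its front face 25 mm ahead of this point, then 62 mm of 6 mm round shank, tip 87 mm ahead, blunt but for a 0.5 mm chamfer.
- pin_mid (a point): Point on the pin's shank axis 48 mm ahead of pin_grip and 11 mm above it, axes as the pin's. When the pin is fully home, with its collar against the nut's flat, it lies on the spindle's axis, in the middle of the cross hole.
- jar: Closed glass jar with a steel lid, 54 mm in diameter, 75 mm tall, loose bystander; origin under its centre. It and the pin may be on either side of the clip.
- bath: White ceramic bird bath dish, 170 mm in diameter, 45 mm tall, loose bystander beyond the clip; origin under its centre.
- perch: Spare wooden perch ring, 90 mm outside, 12 mm thick, lying flat, loose bystander; origin under its centre.
- scoop: Steel refill scoop, tray 75 x 50 x 30 mm with a handle to its -x, loose bystander at the left; origin under the tray's centre.
- brush: Hand brush lying at the right, loose bystander.
- pot: Small terracotta pot, 80 mm in diameter, 70 mm tall, loose bystander near the left front; origin under its centre.
There are look-alikes about, which are no part of the job. Of the things that look like the clip, the smallest one is meant.

How it is judged:
By the outcome, as a careful person would: the job done as asked, in the order asked, and still so for the second after the job is handed in, with the robot touching nothing.
It also fails if it takes over 69 s, if anything falls off the work surface, if the arm or the gripper's body presses on something with over 40 N, if the wrist force passes 120 N, or if a joint passes its speed limit or range.

## Robot

A 6-joint arm with a two-finger parallel gripper is mounted at the origin on the work surface. World frame = base frame: x ahead of the robot, y to its left, z up, the work surface at z = 0. Lengths are in m, angles in degrees, forces in N, time in s.
With the tool pointing down it reaches from about 0.25 to 0.725 m from the base axis. Payload 9.7 kg.
Tool frame: the origin (TCP) lies on the centre line of the jaws, within the pads' length; the fingertips stand tip_reach ahead of it and the grasp point (between the pads) lies 2 mm behind it (tip_reach is the distance from the TCP to the fingertips, in m); z points along the fingers, y is the direction in which the jaws open and shut (so a half turn about z gives the same grasp; the last joint's range is limited). The gripper opens to 85 mm and grips with 20 to 120 N. Pads are 22 mm wide; open, the fingers measure 114 mm over their backs; the gripper's body (76 mm by 85 mm) begins 54 mm behind the grasp point. The pads swing forward as they close: fully open they stand 13 mm farther back than shut.
Start: joints at [72.078, 4.979, 10.078, 95.1, 0, 90], TCP at [0.169, 0.523, 0.222] pointing down, gripper open.
Joint ranges: [-179.16, 179.16], [-48.56, 103.87], [-65.8, 70.77], [-126.05, 130.52], [-82.76, 87.17], [-180, 180]. Speed limits (degrees/s): [127.2, 127.2, 147.25, 180, 180, 180].

## Interface

Orientations are given as [roll, pitch, yaw] about the fixed x, y, z axes, in that order (R = Rz(yaw) Ry(pitch) Rx(roll)).
In Python, from workcell import get_obs, camera, calibration, job_done, tip_reach gives the robot as it stands.
- The arm moves only by the tool apply_moves, never from a script. Its argument "rows" is a list of rows, each a list of 7 numbers: the shift along the world's x, y, z in mm, then the turn, a rotation vector about the world's x, y, z in degrees, then the closure, from 0 (fully open) to 1 (shut). A call has 1 to 20 rows; each row shifts and turns the commanded pose from where the row before left it; what a row does not reach is not made up. A row lasts 1/8 s, in which the tool goes at most 62.5 mm and 10.7 degrees, less where a joint would pass 70% of its speed; a pose out of reach is approached as far as the arm can. A call with a gripper value outside its range is refused whole. The fingers move at their own pace and stop on an object; "grip_force" is the grip in N (left out, the last holds). Time passes only in rows, so rows that do not move let the fingers close. It gives the time, the measured TCP pose, the force and the opening at its end, in the units of the state.
- get_obs(): the state, without advancing time (a new reading comes with each control period).
- camera(name): name is "scene" or "side" or "wrist"; returns the picture (400x640x3 uint8, red, green, blue); there is no depth.
- calibration(name): a dict with "intrinsics" (3x3 intrinsics, pixels), "T" (4x4, takes a point from camera to world coordinates); the wrist camera has in their place "mount" (4x4, takes a point from camera to tool coordinates, whose origin is the TCP and whose axes are the flange's). Camera axes: x right, y down, z forward; pixel columns grow to the right and rows downward; lengths in m; the calibration is good to about 2 mm. The wrist camera is an equidistant fisheye: a pixel r from the principal point sees the ray r / f radians off the axis. A picture is of the moment at which its call begins: read the wrist's pose just before it. calibration takes no time and is no camera call.
- job_done(): hands the job in, once; it reports no verdict.
The state is a dict: "time": time; "q": joint angles; "qd": joint speeds; "joint_efforts": joint torques, N m; "ee_pos": TCP position; "tcp_rot": TCP orientation; "wrist_force": force on the tool from outside, world axes, zero at the start; "torque": the same for the moment, N m; "opening": finger opening in m.
Only numpy, scipy, OpenCV 4.12 (cv2) and the standard library are available. Lean on these libraries where they do the work, as an engineer would, in place of code of your own. Each camera call takes 0.05 s, during which the arm holds its last target.

## Working session

There is one attempt and no reset: what is moved stays moved. The work goes in short steps, Python scripts to look and compute and a tool call to move; the robot and the scene stay as the last step left them, time stands still between calls to the robot, and variables do not carry over. Pictures are saved under pics/ and viewed, and the job is handed in when it is done.

Besides the shell and the picture viewer there is one more tool, called after ">>>" as name(argument=value, ...) on one line, values as JSON. apply_moves: Moves the arm, as the interface text tells. Its arguments: {"type":"object","properties":{"rows":{"type":"array","items":{"type":"array","items":{"type":"number"}}},"grip_force":{"type":"number"}},"required":["rows"]}

```bash
ls; mkdir -p pics; python3 - <<'E'
from workcell import *
import cv2,numpy as np
o=get_obs();print({k:np.round(v,3).tolist() for k,v in o.items()});print('tip',tip_reach if not callable(tip_reach) else tip_reach())
for n in ["scene","side","wrist"]:
    c=calibration(n);print(n,{k:np.round(v,4).tolist() for k,v in c.items()})
    cv2.imwrite(f"pics/{n}0.png",camera(n)[:,:,::-1])
E
```

```text
pics
{'time': 0.0, 'q': [72.078, 5.012, 10.032, 95.1, 0.001, 90.002], 'qd': [-0.031, -0.029, -0.032, -0.095, -0.007, -0.022], 'joint_efforts': [-0.001, -52.039, 46.481, 0.016, 0.0, 0.0], 'ee_pos': [0.169, 0.523, 0.221], 'tcp_rot': [-179.92, -0.001, 162.076], 'wrist_force': [0.082, -0.261, -0.058], 'torque': [-0.028, 0.027, -0.04], 'opening': 0.085}
tip 0.017
scene {'intrinsics': [[459.9403, 0.0, 319.5512], [0.0, 459.9403, 195.9006], [0.0, 0.0, 1.0]], 'T': [[0.0061, 0.719, -0.695, 1.4657], [0.9999, -0.0117, -0.0032, -0.0024], [-0.0104, -0.6949, -0.719, 0.9981], [0.0, 0.0, 0.0, 1.0]]}
side {'intrinsics': [[456.6778, 0.0, 320.0601], [0.0, 456.6778, 200.39], [0.0, 0.0, 1.0]], 'T': [[0.9956, -0.0622, 0.0706, 0.4888], [-0.0941, -0.6522, 0.7522, -0.9601], [-0.0008, -0.7555, -0.6552, 0.8954], [0.0, 0.0, 0.0, 1.0]]}
wrist {'intrinsics': [[309.7069, 0.0, 321.1761], [0.0, 309.7069, 197.9775], [0.0, 0.0, 1.0]], 'mount': [[-0.0005, -0.9532, -0.3024, 0.078], [1.0, 0.0001, -0.002, -0.0007], [0.002, -0.3024, 0.9532, -0.1519], [0.0, 0.0, 0.0, 1.0]]}
```

View pics/scene0.png

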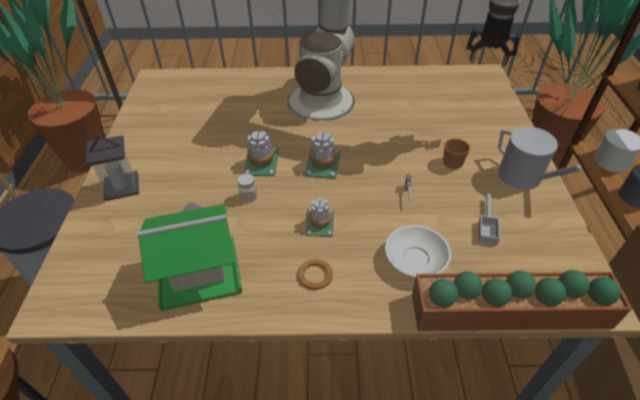

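View pics/side0.png

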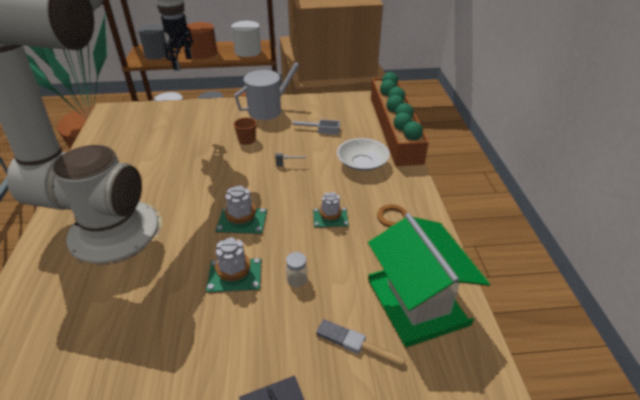

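View pics/wrist0.png

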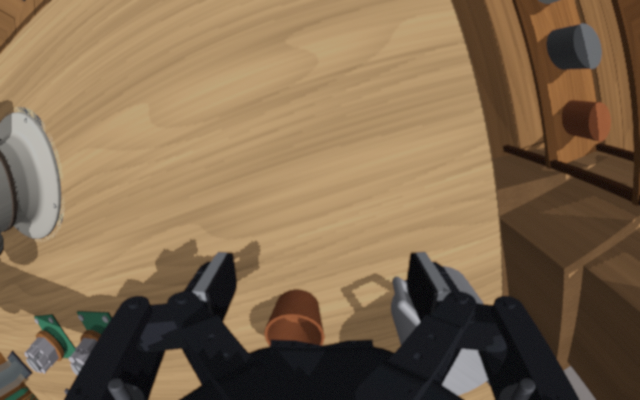

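Three things look like the clip in the scene view, at (260,155), (323,155) and (320,215). The pin is near (408,187). I'll measure each and check in close crops.

```bash
cat > h.py <<'E'
from workcell import *
import cv2,numpy as np
from scipy.spatial.transform import Rotation as R
def T_wrist(o):
    T=np.eye(4);T[:3,:3]=R.from_euler('xyz',o['tcp_rot'],degrees=True).as_matrix();T[:3,3]=o['ee_pos'];return T@calibration('wrist')['mount']
def ray(n,uv,T=None):
    c=calibration(n);K=c['intrinsics'];K=np.array(K)
    x=(uv[0]-K[0,2])/K[0,0];y=(uv[1]-K[1,2])/K[1,1]
    if n=='wrist':
        r=np.hypot(x,y);s=np.sin(r)/r if r>1e-9 else 1;d=np.array([x*s,y*s,np.cos(r)])
    else:
        d=np.array([x,y,1.]);T=np.array(c['T'])
    return T[:3,3],T[:3,:3]@d
def onz(n,uv,z,T=None):
    p,d=ray(n,uv,T);return p+d*(z-p[2])/d[2]
def proj(n,P,T=None):
    c=calibration(n);K=np.array(c['intrinsics'])
    if n!='wrist':T=np.array(c['T'])
    q=np.linalg.inv(T)@np.append(P,1)
    if n=='wrist':
        th=np.arctan2(np.hypot(q[0],q[1]),q[2]);h=np.hypot(q[0],q[1]);x,y=q[0]/h*th,q[1]/h*th
    else:x,y=q[0]/q[2],q[1]/q[2]
    return np.array([K[0,0]*x+K[0,2],K[1,1]*y+K[1,2]])
E
python3 - <<'E'
from h import *
a=cv2.imread('pics/scene0.png');b=cv2.imread('pics/side0.png')
cv2.imwrite('pics/c1.png',cv2.resize(a[125:245,235:355],(600,600),interpolation=cv2.INTER_CUBIC))
cv2.imwrite('pics/c2.png',cv2.resize(b[170:300,200:360],(800,650-50),interpolation=cv2.INTER_CUBIC))
cv2.imwrite('pics/c3.png',np.hstack([cv2.resize(a[165:215,380:440],(480,400),interpolation=cv2.INTER_CUBIC),cv2.resize(b[145:175,265:313],(320,200),interpolation=cv2.INTER_CUBIC).repeat(2,0)[:400]]))
for uv in [(260,155),(323,155),(320,215),(408,187),(246,188)]:print(uv,onz('scene',uv,.04))
E
```

```text
(260, 155) [ 0.35581932 -0.19478148  0.04      ]
(323, 155) [0.35945432 0.00529085 0.04      ]
(320, 215) [ 0.61356279 -0.00594733  0.04      ]
(408, 187) [0.5073316  0.25387849 0.04      ]
(246, 188) [ 0.5035869  -0.22374834  0.04      ]
```

View pics/c1.png

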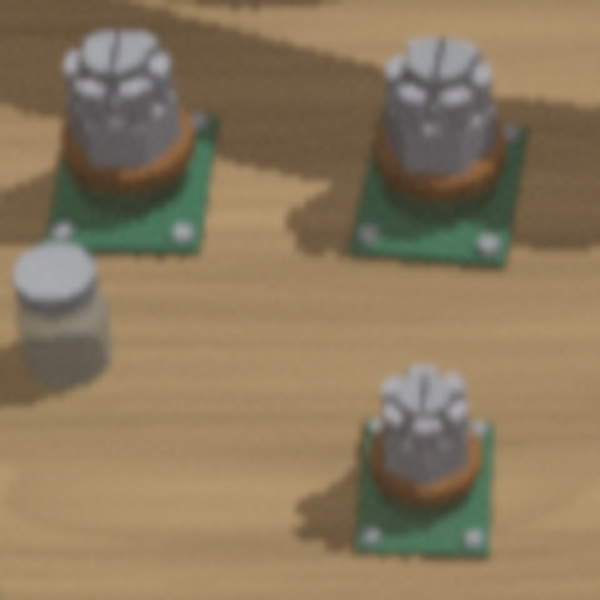

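View pics/c2.png

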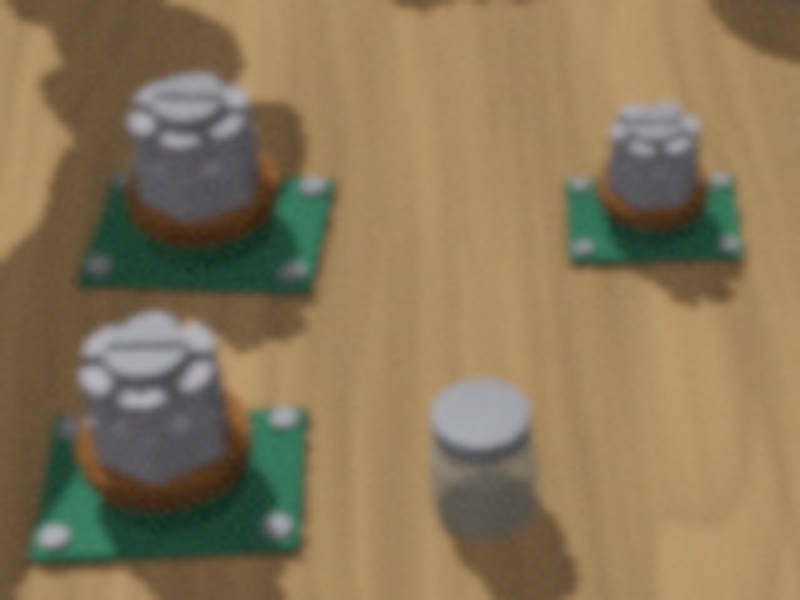

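View pics/c3.png

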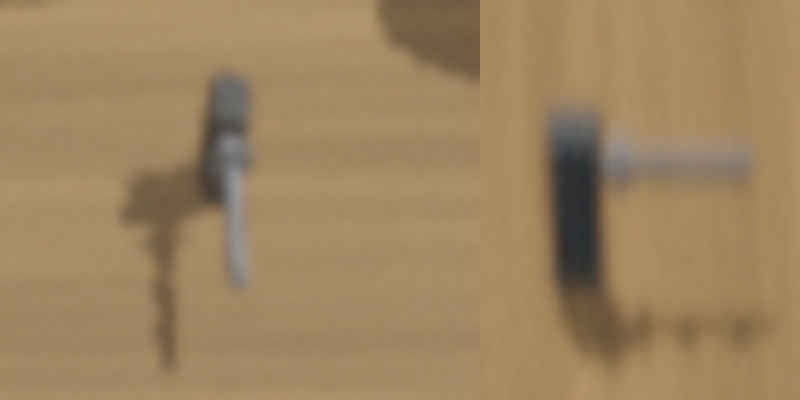

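```bash
python3 - <<'E'
from h import *
for uv in [(306,235.6),(332.4,236.4),(333.4,209.4),(308.4,209.4)]:print('sc',onz('scene',np.array(uv)-.5,.006))
for uv in [(567,178),(735,178),(742,258),(571,264)]:print('si',onz('side',np.array([200+uv[0]/5,170+uv[1]*130/600]),.006))
# pin in scene crop: scale 8 ; side crop 
for uv in [(231,150),(240,280)]:print('pin sc',onz('scene',(380+uv[0]/8,165+uv[1]/8),.034))
for uv in [(613-480,160),(752-480,160)]:print('pin si',onz('side',(265+uv[0]*48/320,145+uv[1]*30/400),.034))
E
```

```text
sc [ 0.65722525 -0.04678514  0.006     ]
sc [0.66113787 0.02632166 0.006     ]
sc [0.56009477 0.03174531 0.006     ]
sc [ 0.55895219 -0.04125734  0.006     ]
si [0.56193863 0.02669204 0.006     ]
si [0.65935312 0.01740195 0.006     ]
si [ 0.65322257 -0.05472822  0.006     ]
si [ 0.55770696 -0.05083888  0.006     ]
pin sc [0.48766289 0.26000177 0.034     ]
pin sc [0.55441315 0.25382921 0.034     ]
pin si [0.48878221 0.25287787 0.034     ]
pin si [0.55590068 0.24646208 0.034     ]
```

>>> apply_moves(rows=[[31, -38, -3, 0, 0, 0, 0], [31, -38, -3, 0, 0, 0, 0], [31, -38, -3, 0, 0, 0, 0], [31, -38, -3, 0, 0, 0, 0], [31, -38, -3, 0, 0, 0, 0], [31, -38, -3, 0, 0, 0, 0], [31, -38, -3, 0, 0, 0, 0], [31, -38, -3, 0, 0, 0, 0], [31, -38, -3, 0, 0, 0, 0], [31, -38, -3, 0, 0, 0, 0], [31, -38, -3, 0, 0, 0, 0], [31, -38, -3, 0, 0, 0, 0], [31, -38, -3, 0, 0, 0, 0], [31, -38, -3, 0, 0, 0, 0], [0, 0, 0, 0, 0, 0, 0], [0, 0, 0, 0, 0, 0, 0]])

```text
time: 2.15
ee_pos: [0.6029, -0.0086, 0.1797]
tcp_rot: [-180.0, -0.1, 162.1]
wrist_force: [0.0, 0.8, 0.6]
opening: 0.0854
```

```bash
cat > shot.py <<'E'
from h import *
import sys,pickle
def shot(name):
    o=get_obs();im=camera('wrist')[:,:,::-1].copy();cv2.imwrite(f'pics/{name}.png',im);pickle.dump(o,open(f'pics/{name}.pkl','wb'));return o,im
def load(name):
    import pickle
    o=pickle.load(open(f'pics/{name}.pkl','rb'));return T_wrist(o),cv2.imread(f'pics/{name}.png')
E
python3 - <<'E'
from shot import *
o,im=shot('w1')
print(proj('wrist',[.608,-.011,.08],T_wrist(o)))
E
```

```text
[321.82221384 202.28168343]
```

View pics/w1.png

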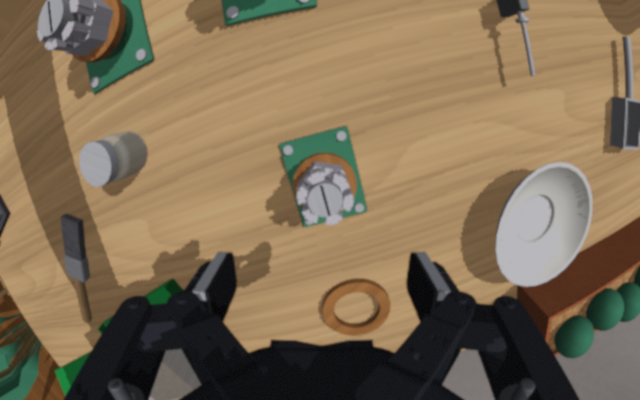

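```bash
python3 - <<'E'
from shot import *
T,im=load('w1')
cv2.imwrite('pics/c4.png',cv2.resize(im[160:235,285:375],(720,600),interpolation=cv2.INTER_CUBIC))
cv2.imwrite('pics/c5.png',cv2.resize(im[120:235,270:385],(600,600),interpolation=cv2.INTER_CUBIC))
E
```

```text
(no output)
```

View pics/c4.png

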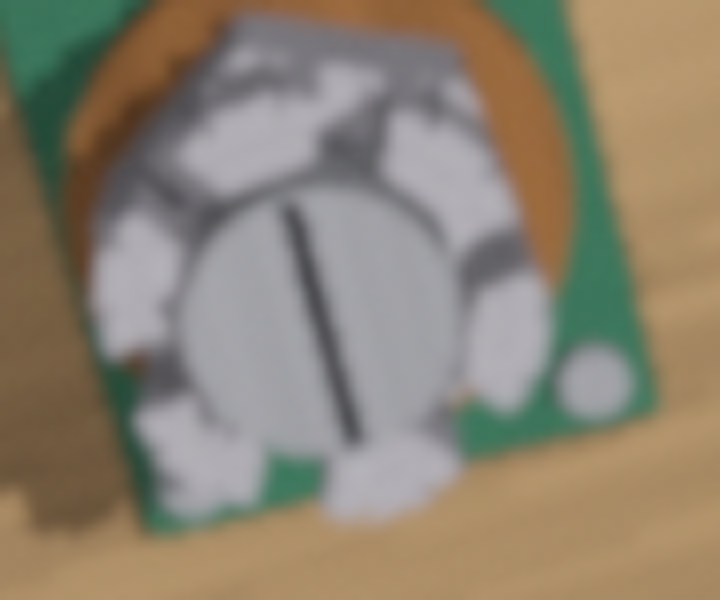

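View pics/c5.png

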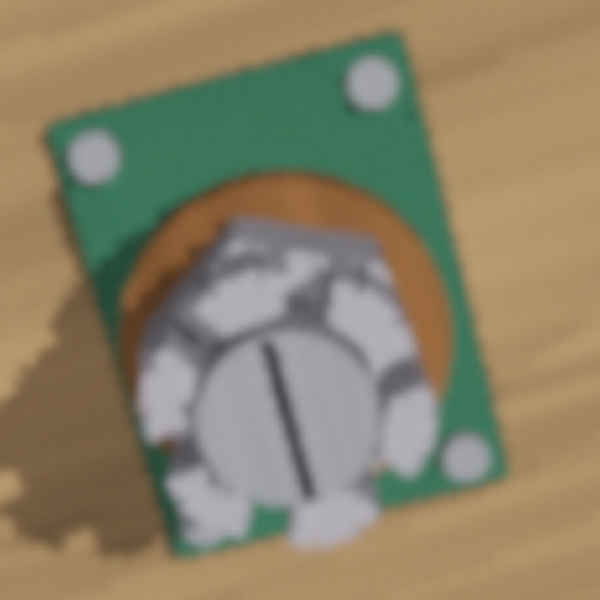

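```bash
cat > fit.py <<'E'
from shot import *
from scipy.optimize import least_squares
T,im=load('w1')
f4=lambda p:np.array([285+(p[0]+.5)/8-.5,160+(p[1]+.5)/8-.5])
f5=lambda p:np.array([270+(p[0]+.5)/5.217-.5,120+(p[1]+.5)/5.217-.5])
plate=[f5(p) for p in [(47,128),(402,33),(508,478),(175,558)]]
line=[f4(p) for p in [(290,205),(353,440)]]
circ=[f4(p) for p in [(178,320),(465,320),(325,180),(300,457),(225,218),(425,215)]]
teeth=[f4(p) for p in [(255,150),(440,165),(510,335),(395,475),(200,460),(135,285)]]
if __name__=='__main__':
    W=[onz('wrist',p,.006,T) for p in plate];print(np.round(W,4),np.mean(W,0))
    e=[W[1]-W[2],W[0]-W[3],W[0]-W[1],W[3]-W[2]];print([(np.linalg.norm(v).round(4),np.degrees(np.arctan2(v[1],v[0])).round(1)) for v in e])
    def res(p):
        x,y,z=p[:3];r=[]
        for c in circ:
            q=onz('wrist',c,z,T);r.append(np.hypot(q[0]-x,q[1]-y)-.015)
        return r
    s=least_squares(res,[.608,-.011,.085]);print('circ',s.x,s.fun)
    for z in (.080,.085,.09):
        s=least_squares(lambda p:res([p[0],p[1],z]),[.608,-.011]);print(z,s.x,np.abs(s.fun).max())
        L=[onz('wrist',c,z,T) for c in line];d=L[0]-L[1];print('line',np.degrees(np.arctan2(d[1],d[0])),np.linalg.norm(d))
    c=[onz('wrist',t,.078,T)[:2] for t in teeth];c=np.array(c);m=c.mean(0);print('teeth',m,np.hypot(*(c-m).T))
    print(np.degrees(np.arctan2(*(c-m).T[::-1])))
E
python3 fit.py
```

```text
[[ 0.5554 -0.0422  0.006 ]
 [ 0.5593  0.0321  0.006 ]
 [ 0.6571  0.0265  0.006 ]
 [ 0.6525 -0.0478  0.006 ]] [ 0.60608524 -0.00784857  0.006     ]
[(np.float64(0.0979), np.float64(176.8)), (np.float64(0.0973), np.float64(176.7)), (np.float64(0.0744), np.float64(-93.0)), (np.float64(0.0745), np.float64(-93.5))]
circ [ 0.60389504 -0.00697297  0.08876472] [-6.13931124e-05 -3.53713185e-04  5.46067254e-06  1.68017471e-04
 -1.25341550e-04  3.47400392e-04]
0.08 [ 0.6063486 -0.0077104] 0.0009685226970523111
line 176.52843718646798 0.027241751417807904
0.085 [ 0.60494698 -0.00728971] 0.0005135506956919795
line 176.52843718646798 0.02670038723026912
0.09 [ 0.60355056 -0.00686904] 0.0004335288287472955
line 176.52843718646798 0.026159023042730337
teeth [ 0.60642625 -0.00772992] [0.01947922 0.02061885 0.02040199 0.02026029 0.02150699 0.02036683]
[-176.35706146  125.19693762   65.28332303    5.4025866   -56.42122181
 -117.08046775]
```

```bash
python3 - <<'E'
from h import *
o=get_obs();print(np.round(o['q'],1),np.round(o['wrist_force'],2),np.round(o['torque'],3))
E
```

```text
[-0.8 11.7 12.9 91.3  0.  17.1] [-0.13 -0.07 -0.24] [ 0.043  0.059 -0.068]
```

>>> apply_moves(rows=[[1, 0, -10, 0, 0, 7.4, 0], [1, 1, -10, 0, 0, 7.4, 0], [1, 0, -10, 0, 0, 7.4, 0], [0, 0, -10, 0, 0, 0, 0], [0, 0, 0, 0, 0, 0, 0], [0, 0, 0, 0, 0, 0, 0]])

```text
time: 2.95
ee_pos: [0.6062, -0.0074, 0.1406]
tcp_rot: [-180.0, 0.0, -175.8]
wrist_force: [1.0, -0.8, -0.1]
opening: 0.0854
```

```bash
cat > ov.py <<'E'
from shot import *
def overlay(name,x,y,yaw,zt,a,out,s=6,r=50):
    T,im=load(name)
    c=proj('wrist',[x,y,.078],T).astype(int)
    x0,y0=max(c[0]-r,0),max(c[1]-r,0);crop=im[y0:c[1]+r,x0:c[0]+r];big=cv2.resize(crop,None,fx=s,fy=s,interpolation=cv2.INTER_CUBIC)
    P=lambda p:tuple(int(v) for v in ((proj('wrist',p,T)-[x0,y0]+.5)*s))
    n=np.radians(yaw)-a
    for z in(.078,.034):
        h=[P([x+.02656*np.cos(n+np.pi/6+k*np.pi/3),y+.02656*np.sin(n+np.pi/6+k*np.pi/3),z]) for k in range(6)]
        cv2.polylines(big,[np.array(h)],True,(0,0,255),1)
    for k in range(6):
        for sg in(-1,1):
            d=np.array([np.cos(n+k*np.pi/3),np.sin(n+k*np.pi/3)]);e=np.array([-d[1],d[0]])*sg*.00375
            A=np.array([x,y])+d*.016+e;B=np.array([x,y])+d*.023+e
            cv2.line(big,P([*A,.078]),P([*B,.078]),(0,0,255),1)
    cir=[P([x+.015*np.cos(t),y+.015*np.sin(t),zt]) for t in np.linspace(0,6.28,40)];cv2.polylines(big,[np.array(cir)],True,(255,0,0),1)
    u=np.radians(yaw);cv2.line(big,P([x-.015*np.cos(u),y-.015*np.sin(u),zt]),P([x+.015*np.cos(u),y+.015*np.sin(u),zt]),(255,0,255),1)
    pl=[];
    for sx,sy in((1,1),(1,-1),(-1,-1),(-1,1)):
        pl.append(P([x+sx*.05*np.cos(u)-sy*.038*np.sin(u),y+sx*.05*np.sin(u)+sy*.038*np.cos(u),.006]))
    cv2.polylines(big,[np.array(pl)],True,(0,255,255),1)
    cv2.imwrite(out,big)
E
python3 - <<'E'
from ov import *
shot('w2')
overlay('w2',.606,-.0077,-3.4,.086,.39,'pics/o2.png')
E
```

```text
(no output)
```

View pics/o2.png

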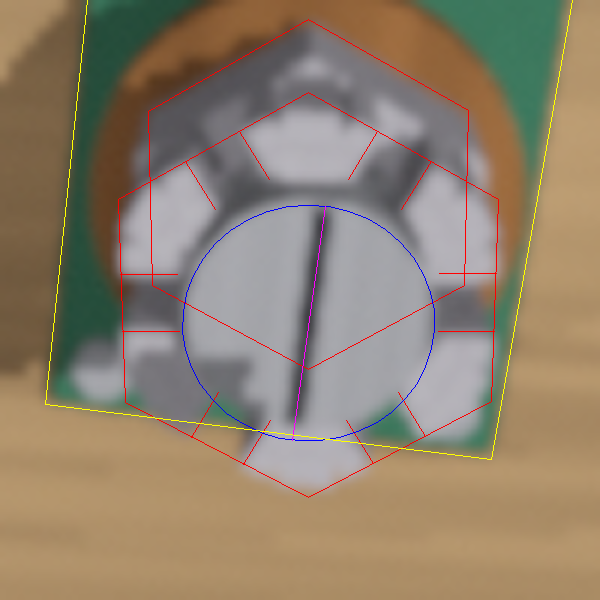

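>>> apply_moves(rows=[[0, 0, -20, 0, 0, 0, 0], [0, 0, -20, 0, 0, 0, 0], [0, 0, -20, 0, 0, 0, 0], [0, 0, -15, 0, 0, 0, 0], [0, 0, -7, 0, 0, 0, 0.2], [0, 0, 0, 0, 0, 0, 0.3], [0, 0, 0, 0, 0, 0, 0.4]], grip_force=80)

```text
time: 3.88
ee_pos: [0.6067, -0.0077, 0.0589]
tcp_rot: [-180.0, 0.1, -175.7]
wrist_force: [-0.0, -0.3, 0.1]
opening: 0.0515
```

>>> apply_moves(rows=[[0, 0, 0, 0, 0, 0, 0.5], [0, 0, 0, 0, 0, 0, 1], [0, 0, 0, 0, 0, 0, 1], [0, 0, 0, 0, 0, 0, 1]], grip_force=80)

```text
time: 4.38
ee_pos: [0.6067, -0.0069, 0.0598]
tcp_rot: [179.9, 0.1, -175.7]
wrist_force: [-3.2, 3.8, 6.6]
opening: 0.0428
```

```bash
python3 - <<'E'
from ov import *
o=get_obs();print(o['wrist_force'],o['torque'],o['tcp_rot'],o['opening'])
shot('w3')
overlay('w3',.606,-.0077,-3.4,.086,.39,'pics/o3.png')
E
```

```text
[-3.23836388  3.78994989  6.61220761] [ 1.00011109  0.57189359 -0.21722168] [ 1.79917328e+02  1.14164611e-01 -1.75706157e+02] 0.042779599704188764
```

View pics/o3.png

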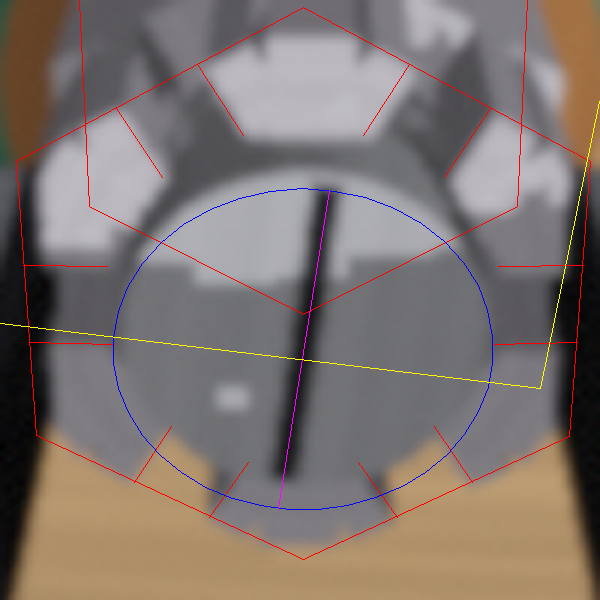

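>>> apply_moves(rows=[[0, 0, 0, 0, 0, -2.6, 1], [0, 0, 0, 0, 0, -5, 1], [0, 0, 0, 0, 0, -5, 1], [0, 0, 0, 0, 0, -5, 1], [0, 0, 0, 0, 0, -5, 1], [0, 0, 0, 0, 0, -5, 1], [0, 0, 0, 0, 0, -5, 1], [0, 0, 0, 0, 0, -3, 1], [0, 0, 0, 0, 0, -1, 1], [0, 0, 0, 0, 0, 0, 1], [0, 0, 0, 0, 0, 0, 1]])

```text
time: 5.8
ee_pos: [0.6068, -0.0065, 0.0598]
tcp_rot: [179.8, 0.0, 147.7]
wrist_force: [-2.7, 6.1, 6.7]
opening: 0.0426
```

```bash
python3 - <<'E'
from ov import *
o=get_obs();print(o['wrist_force'],o['torque'],o['tcp_rot'],o['opening'],o['ee_pos'])
shot('w4')
overlay('w4',.606,-.0077,-3.3,.088,1.0472,'pics/o4.png')
E
```

```text
[-2.71311488  6.07383907  6.70576043] [1.27273473 0.44647615 0.10255064] [1.79833844e+02 3.20773151e-02 1.47733392e+02] 0.04258934061616292 [ 0.60680621 -0.00648246  0.05976911]
```

View pics/o4.png

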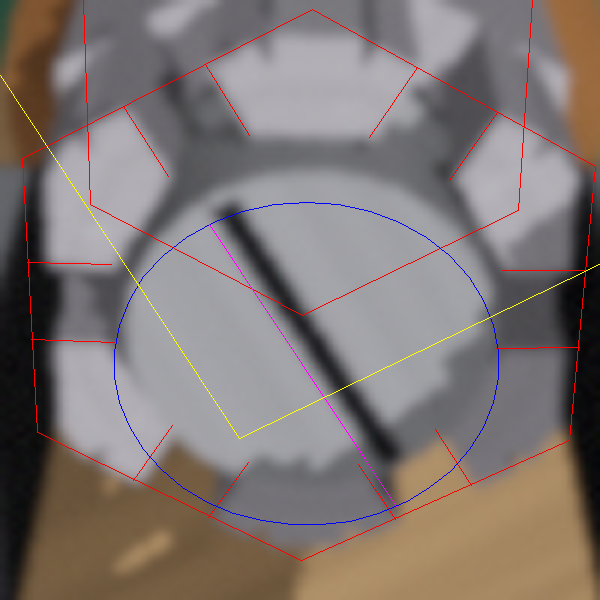

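>>> apply_moves(rows=[[0, 0, 0, 0, 0, -0.7, 1], [0, 0, 0, 0, 0, 0, 1], [0, 0, 0, 0, 0, 0, 1], [0, 0, 0, 0, 0, 0, 0.4], [0, 0, 0, 0, 0, 0, 0], [0, 0, 0, 0, 0, 0, 0], [0, 0, 20, 0, 0, 0, 0], [0, 0, 30, 0, 0, 0, 0], [0, 0, 30, 0, 0, 0, 0], [0, 0, 15, 0, 0, 0, 0], [0, 0, 0, 0, 0, 0, 0], [0, 0, 0, 0, 0, 0, 0]])

```text
time: 7.35
ee_pos: [0.6059, -0.0077, 0.1517]
tcp_rot: [-179.9, -0.1, 147.0]
wrist_force: [-0.6, 0.7, 0.1]
opening: 0.0853
```

```bash
python3 - <<'E'
from ov import *
o=get_obs();print(o['wrist_force'],o['torque'],o['tcp_rot'],o['opening'],o['ee_pos'])
shot('w5')
overlay('w5',.606,-.0077,-3.3,.088,1.0472,'pics/o5.png',s=8,r=37)
T,im=load('w5');c=proj('wrist',[.606,-.0077,.078],T).astype(int);print(c)
cv2.imwrite('pics/c6.png',cv2.resize(im[c[1]-45:c[1]+35,c[0]-40:c[0]+40],(600,600),interpolation=cv2.INTER_CUBIC))
E
```

```text
[-0.56133844  0.72326546  0.05344237] [-0.01087919  0.0233006   0.02425686] [-1.79946373e+02 -7.97913856e-02  1.46972674e+02] 0.08534191109923231 [ 0.60585361 -0.00772411  0.15168885]
[323 205]
```

View pics/o5.png

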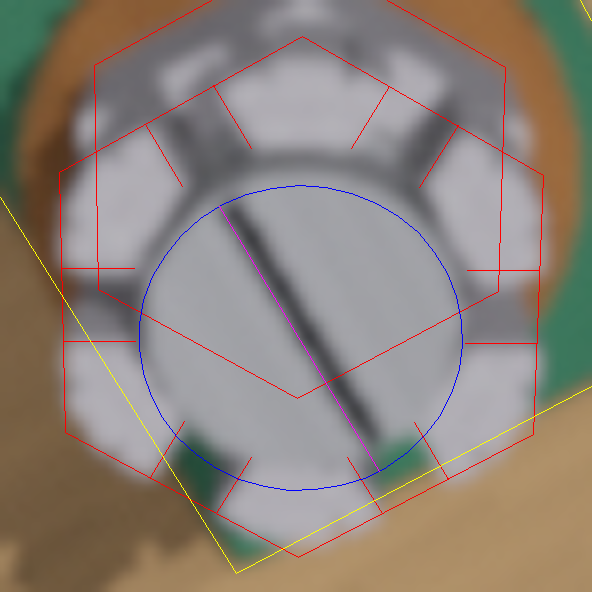

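View pics/c6.png

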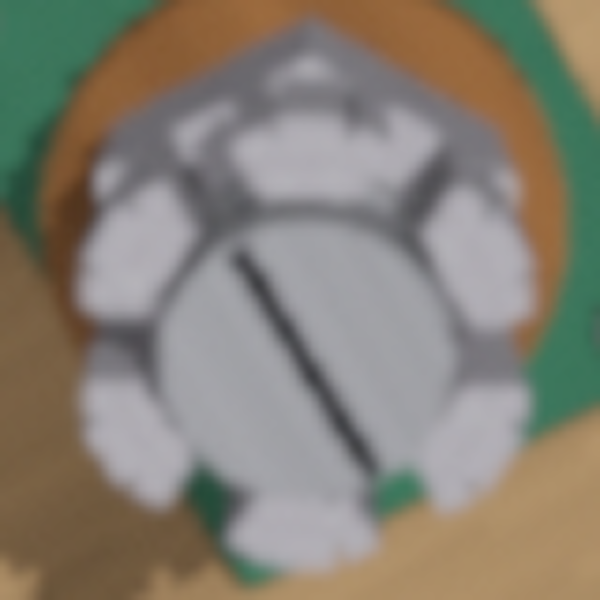

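```bash
python3 - <<'E'
from shot import *
z=.088
for n in ('w1','w2','w5','w4'):
    T,im=load(n);g=cv2.cvtColor(im,cv2.COLOR_BGR2GRAY).astype(float)
    # rectify top plane at z: 0.1mm px grid around (.605,-.0075)
    S=400;res=.0001;uv=np.zeros((S,S,2),np.float32)
    for i in range(0,S):
        for j in range(0,S):
            uv[i,j]=0
    ii,jj=np.mgrid[0:S,0:S]
    P=np.stack([.605+(ii-S/2)*res,-.0075+(jj-S/2)*res,np.full(ii.shape,z),np.ones(ii.shape)],-1)
    q=P@np.linalg.inv(T).T;c=calibration('wrist');K=np.array(c['intrinsics'])
    h=np.hypot(q[...,0],q[...,1]);th=np.arctan2(h,q[...,2]);u=K[0,0]*q[...,0]/h*th+K[0,2];v=K[1,1]*q[...,1]/h*th+K[1,2]
    r=cv2.remap(g.astype(np.float32),u.astype(np.float32),v.astype(np.float32),cv2.INTER_CUBIC)
    cv2.imwrite(f'pics/r_{n}.png',r)
    # for each x row, weighted darkest near line
    xs=[];ys=[]
    for i in range(110,290,4):
        row=r[i,130:270];w=np.clip(np.median(row)-25-row,0,None)
        k=np.argmin(row); lo,hi=max(k-15,0),k+15; ww=w[lo:hi]
        if ww.sum()>60: xs.append(i);ys.append(130+lo+(np.arange(len(ww))*ww).sum()/ww.sum())
    xs=np.array(xs);ys=np.array(ys)
    p=np.polyfit(xs,ys,1)
    for _ in range(5):
        m=np.abs(np.polyval(p,xs)-ys)<2.5;p=np.polyfit(xs[m],ys[m],1)
    print(n,'yaw',np.degrees(np.arctan(p[0])),'n',m.sum(),xs[m][[0,-1]],'mid x,y',.605+(xs[m].min()+xs[m].max()-S)/2*res,-.0075+(np.polyval(p,(xs[m].min()+xs[m].max())/2)-S/2)*res)
E
```

```text
w1 yaw -3.006798603653663 n 45 [110 286] mid x,y 0.6048 -0.007463837717482656
w2 yaw -3.0090153623941265 n 45 [110 286] mid x,y 0.6048 -0.008195913820213207
w5 yaw -3.1177714259559255 n 45 [110 286] mid x,y 0.6048 -0.0066681053419498535
w4 yaw -2.9382205492535705 n 45 [110 286] mid x,y 0.6048 -0.00579113236881376[ WARN:0@0.313] global loadsave.cpp:1063 imwrite_ Unsupported depth image for selected encoder is fallbacked to CV_8U.
```

>>> apply_moves(rows=[[-17, 32, 4, 0, 0, 3.5, 0], [-17, 32, 4, 0, 0, 3.5, 0], [-17, 32, 0, 0, 0, 3.5, 0], [-17, 32, 0, 0, 0, 3.5, 0], [-17, 32, 0, 0, 0, 3.5, 0], [-17, 32, 0, 0, 0, 3.5, 0], [-17, 32, 0, 0, 0, 3.5, 0], [-17, 32, 0, 0, 0, 3.5, 0], [0, 0, 0, 0, 0, 0, 0], [0, 0, 0, 0, 0, 0, 0]])

```text
time: 8.65
ee_pos: [0.4701, 0.248, 0.1604]
tcp_rot: [-180.0, -0.0, 175.0]
wrist_force: [-0.5, 0.4, 0.0]
opening: 0.0855
```

```bash
python3 - <<'E'
from shot import *
o,im=shot('w6');print(o['ee_pos'],o['tcp_rot'])
T=T_wrist(o);c=proj('wrist',[.49,.255,.034],T).astype(int);print(c)
x0,y0=c[0]-60,c[1]-45
cv2.imwrite('pics/c7.png',cv2.resize(im[y0:y0+90,x0:x0+120],(800,600),interpolation=cv2.INTER_CUBIC))
E
```

```text
[0.47011714 0.24798607 0.16038266] [-1.79955511e+02 -4.23151743e-02  1.74966305e+02]
[331 207]
```

View pics/c7.png

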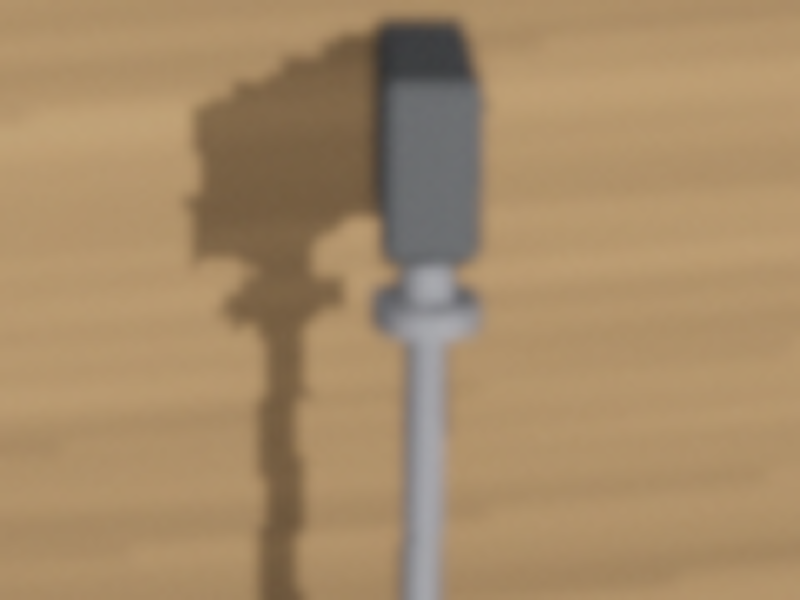

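View pics/w6.png

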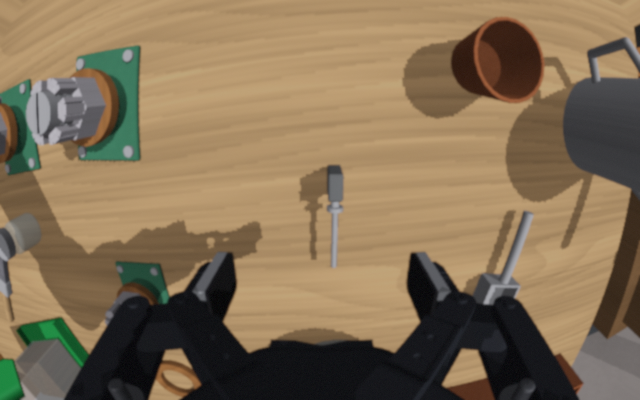

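```bash
python3 - <<'E'
from shot import *
T,im=load('w6')
f=lambda p:(271+p[0]/6.667-.5,162+p[1]/6.667-.5)
W=np.array([onz('wrist',f(p),.046,T) for p in [(386,83),(474,83),(480,264),(388,264)]]);print(W.round(4),W.mean(0))
for a,b in((0,1),(1,2),(3,2),(0,3)):
    d=W[b]-W[a];print(np.linalg.norm(d),np.degrees(np.arctan2(d[1],d[0])))
# shank rectified line fit
g=cv2.cvtColor(im,cv2.COLOR_BGR2GRAY)
pts=[]
for v in range(215,264):
    row=im[v,320:350].astype(float); col=row[:,0]-0.6*row[:,2] # blue minus red: grey vs wood
    w=np.clip(col-(np.median(col)+12),0,None)
    if w.sum()>0: pts.append(onz('wrist',(320+(np.arange(30)*w).sum()/w.sum(),v),.034,T))
pts=np.array(pts);p=np.polyfit(pts[:,0],pts[:,1],1);print('yaw',np.degrees(np.arctan(p[0])),len(pts),np.std(np.polyval(p,pts[:,0])-pts[:,1]),'x rng',pts[:,0].min(),pts[:,0].max(),'y at .475',np.polyval(p,.475),np.polyval(p,.47))
print('tip',onz('wrist',(333.5,267),.034,T))
E
```

```text
[[0.4545 0.2546 0.046 ]
 [0.4555 0.2662 0.046 ]
 [0.4808 0.2653 0.046 ]
 [0.4797 0.2528 0.046 ]] [0.46762576 0.25971111 0.046     ]
0.011662092955396306 85.11140347585653
0.02524625305880852 -2.1469006970812647
0.01250955976723228 84.97164061293735
0.025189414871467627 -4.069296097323291
yaw -5.323864482984537 49 3.835204173795172e-05 x rng 0.49810643274801214 0.5506982122471897 y at .475 0.25950901941820564 0.25997495596659925
tip [0.55546576 0.2519965  0.034     ]
```

>>> apply_moves(rows=[[-1, 6, -20, 0, 0, -0.3, 0], [-1, 6, -25, 0, 0, 0, 0], [0, 0, -25, 0, 0, 0, 0], [0, 0, -25, 0, 0, 0, 0], [0, 0, -20, 0, 0, 0, 0.2], [0, 0, -12, 0, 0, 0, 0.4], [0, 0, -7, 0, 0, 0, 0.6], [0, 0, 0, 0, 0, 0, 0.7], [0, 0, 0, 0, 0, 0, 0.78]], grip_force=30)

```text
time: 9.82
ee_pos: [0.4687, 0.2605, 0.0278]
tcp_rot: [180.0, 0.1, 174.7]
wrist_force: [-0.5, 0.3, -0.0]
opening: 0.0191
```

```bash
python3 - <<'E'
from shot import *
o,im=shot('w7');print(o['ee_pos'],o['tcp_rot'],o['opening'],o['wrist_force'])
cv2.imwrite('pics/c8.png',im)
E
```

```text
[0.46867743 0.26048188 0.0278368 ] [1.79965280e+02 5.25491508e-02 1.74671939e+02] 0.01906229642688069 [-0.527321    0.28740092 -0.01689067]
```

View pics/c8.png

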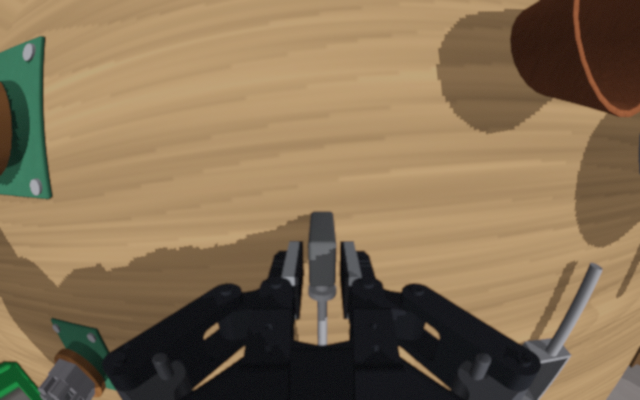

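>>> apply_moves(rows=[[0, 0, 0, 0, 0, 0, 1], [0, 0, 0, 0, 0, 0, 1], [0, 0, 0, 0, 0, 0, 1], [0, 0, 10, 0, 0, 0, 1], [0, 0, 30, 0, 0, 0, 1], [0, 0, 40, 0, 0, 0, 1], [0, 0, 40, 0, 0, 0, 1], [0, 0, 0, 0, 0, 0, 1], [0, 0, 0, 0, 0, 0, 1]], grip_force=60)

```text
time: 11.0
ee_pos: [0.468, 0.2602, 0.1467]
tcp_rot: [-180.0, -0.0, 174.7]
wrist_force: [-0.0, 0.4, -0.9]
opening: 0.012
```

```bash
python3 - <<'E'
from shot import *
o,im=shot('w8');print(o['ee_pos'],o['tcp_rot'],o['opening'],o['wrist_force'])
E
```

```text
[0.46804831 0.26021431 0.14666285] [-1.79978465e+02 -2.68194630e-02  1.74681477e+02] 0.012046391778497225 [-0.03948983  0.37920819 -0.93517575]
```

View pics/w8.png

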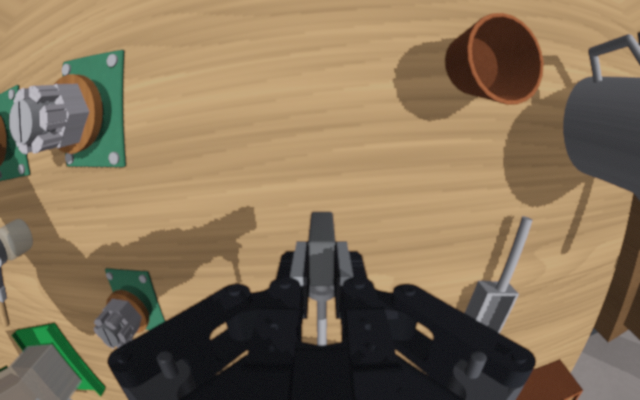

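>>> apply_moves(rows=[[9, -30, 0, 0, 0, 0.3, 1], [9, -30, 0, 0, 0, 0.5, 1], [9, -30, 0, 0, 0, 0.5, 1], [9, -30, 0, 0, 0, 0.5, 1], [9, -30, 0, 0, 0, 0.5, 1], [9, -30, 0, 0, 0, 0, 1], [9, -30, 0, 0, 0, 0, 1], [9, -30, -10, 0, 0, 0, 1], [9, -23.8, -20, 0, 0, 0, 1], [0, 0, -10, 0, 0, 0, 1], [0, 0, 0, 0, 0, 0, 1], [0, 0, 0, 0, 0, 0, 1], [0, 0, 0, 0, 0, 0, 1]])

```text
time: 12.68
ee_pos: [0.5494, -0.0028, 0.1078]
tcp_rot: [180.0, 0.1, 177.0]
wrist_force: [0.4, 1.0, -0.8]
opening: 0.0118
```

```bash
python3 - <<'E'
from shot import *
o,im=shot('w9');print(o['ee_pos'],o['tcp_rot'],o['opening'],o['wrist_force'],o['torque'])
s=camera('side')[:,:,::-1];cv2.imwrite('pics/s9.png',s)
cv2.imwrite('pics/s9c.png',cv2.resize(s[150:240,270:390],(800,600),interpolation=cv2.INTER_CUBIC))
E
```

```text
[ 0.54943629 -0.00284757  0.10781466] [1.79994492e+02 5.98939656e-02 1.77030845e+02] 0.011820423748583093 [ 0.44546536  0.95891646 -0.83671237] [-0.01448944 -0.05228063 -0.00770838]
```

View pics/w9.png

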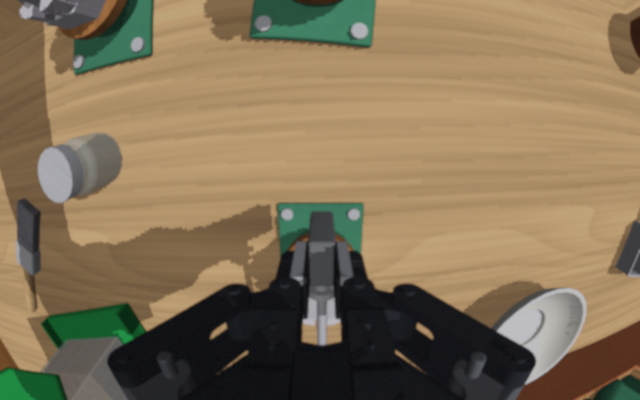

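View pics/s9c.png

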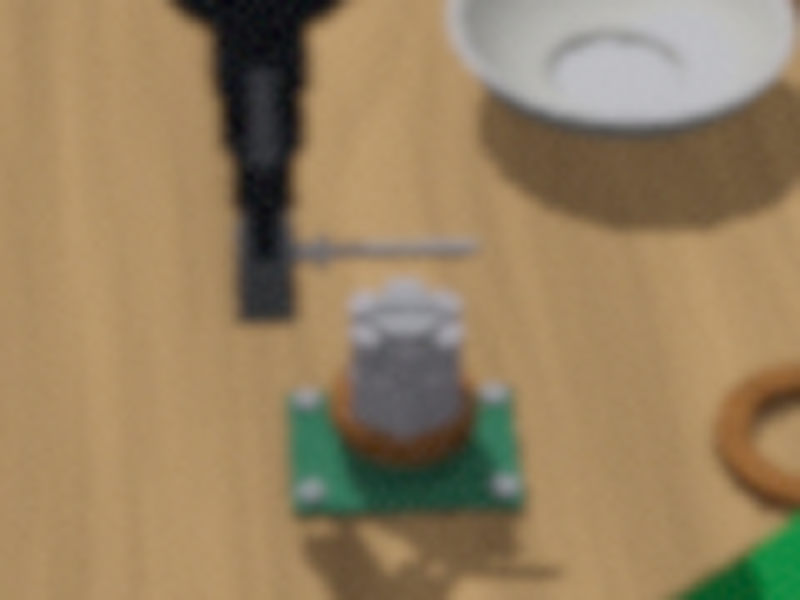

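>>> apply_moves(rows=[[0, -0.8, -6, 0, 0, 0, 1], [0, 0, -6, 0, 0, 0, 1], [0, 0, -3, 0, 0, 0, 1], [0, 0, -2, 0, 0, 0, 1], [0, 0, -1, 0, 0, 0, 1], [0, 0, 0, 0, 0, 0, 1]])

```text
time: 13.52
ee_pos: [0.5493, -0.0043, 0.0891]
tcp_rot: [180.0, 0.0, 177.0]
wrist_force: [-0.3, -0.4, -0.7]
opening: 0.0121
```

>>> apply_moves(rows=[[0, 0, -1, 0, 0, 0, 1], [0, 0, 0, 0, 0, 0, 1]])

```text
time: 13.78
ee_pos: [0.5492, -0.0043, 0.0881]
tcp_rot: [-180.0, 0.0, 177.0]
wrist_force: [-0.3, 1.0, -0.9]
opening: 0.012
```

>>> apply_moves(rows=[[0, 0, -1, 0, 0, 0, 1], [0, 0, 0, 0, 0, 0, 1]])

```text
time: 14.02
ee_pos: [0.5492, -0.0043, 0.087]
tcp_rot: [-180.0, -0.0, 177.0]
wrist_force: [-0.3, -0.0, 0.2]
opening: 0.0122
```

>>> apply_moves(rows=[[0, 0, -0.5, 0, 0, 0, 1], [0, 0, 0, 0, 0, 0, 1]])

```text
time: 14.28
ee_pos: [0.5492, -0.0043, 0.0866]
tcp_rot: [-180.0, -0.0, 177.0]
wrist_force: [-0.2, 0.5, -0.8]
opening: 0.0123
```

>>> apply_moves(rows=[[0, 0, -0.5, 0, 0, 0, 1], [0, 0, 0, 0, 0, 0, 1]])

```text
time: 14.52
ee_pos: [0.5492, -0.0043, 0.086]
tcp_rot: [180.0, -0.0, 177.0]
wrist_force: [0.3, -0.1, -1.1]
opening: 0.0122
```

>>> apply_moves(rows=[[0, 0, -0.5, 0, 0, 0, 1], [0, 0, 0, 0, 0, 0, 1]])

```text
time: 14.78
ee_pos: [0.5492, -0.0043, 0.0855]
tcp_rot: [-180.0, -0.0, 177.0]
wrist_force: [0.1, -0.7, -0.7]
opening: 0.012
```

>>> apply_moves(rows=[[0, 0, -0.5, 0, 0, 0, 1], [0, 0, 0, 0, 0, 0, 1]])

```text
time: 15.02
ee_pos: [0.5492, -0.0043, 0.085]
tcp_rot: [-180.0, -0.0, 177.0]
wrist_force: [-0.1, -0.6, -1.7]
opening: 0.0119
```

>>> apply_moves(rows=[[0, 0, -0.5, 0, 0, 0, 1], [0, 0, 0, 0, 0, 0, 1]])

```text
time: 15.28
ee_pos: [0.5492, -0.0043, 0.0845]
tcp_rot: [180.0, -0.0, 177.0]
wrist_force: [0.7, 0.7, -0.1]
opening: 0.0118
```

>>> apply_moves(rows=[[0, 0, -0.5, 0, 0, 0, 1], [0, 0, 0, 0, 0, 0, 1]])

```text
time: 15.52
ee_pos: [0.5492, -0.0043, 0.0841]
tcp_rot: [-180.0, -0.0, 177.0]
wrist_force: [0.3, 1.0, -0.5]
opening: 0.0119
```

>>> apply_moves(rows=[[0, 0, -0.5, 0, 0, 0, 1], [0, 0, 0, 0, 0, 0, 1]])

```text
time: 15.78
ee_pos: [0.5492, -0.0043, 0.0835]
tcp_rot: [-180.0, -0.0, 177.0]
wrist_force: [0.4, 0.4, -0.4]
opening: 0.012
```

>>> apply_moves(rows=[[0, 0, -0.5, 0, 0, 0, 1], [0, 0, 0, 0, 0, 0, 1]])

```text
time: 16.02
ee_pos: [0.5492, -0.0043, 0.083]
tcp_rot: [180.0, -0.0, 177.0]
wrist_force: [0.7, -0.2, -1.2]
opening: 0.0119
```

>>> apply_moves(rows=[[0, 0, -0.5, 0, 0, 0, 1], [0, 0, 0, 0, 0, 0, 1]])

```text
time: 16.27
ee_pos: [0.5492, -0.0043, 0.0825]
tcp_rot: [180.0, -0.0, 177.0]
wrist_force: [0.5, -0.1, -0.2]
opening: 0.012
```

>>> apply_moves(rows=[[0, 0, -0.5, 0, 0, 0, 1], [0, 0, 0, 0, 0, 0, 1]])

```text
time: 16.52
ee_pos: [0.5492, -0.0043, 0.082]
tcp_rot: [-180.0, -0.0, 177.0]
wrist_force: [-0.4, -0.6, -0.7]
opening: 0.0122
```

>>> apply_moves(rows=[[0, 0, -0.5, 0, 0, 0, 1], [0, 0, 0, 0, 0, 0, 1]])

```text
time: 16.77
ee_pos: [0.5492, -0.0043, 0.0815]
tcp_rot: [180.0, -0.0, 177.0]
wrist_force: [0.3, 0.8, 0.3]
opening: 0.0121
```

>>> apply_moves(rows=[[0, 0, -0.5, 0, 0, 0, 1], [0, 0, 0, 0, 0, 0, 1]])

```text
time: 17.02
ee_pos: [0.5492, -0.0043, 0.081]
tcp_rot: [-180.0, -0.0, 177.0]
wrist_force: [-0.6, -0.4, -1.8]
opening: 0.0117
```

>>> apply_moves(rows=[[0, 0, -0.5, 0, 0, 0, 1], [0, 0, 0, 0, 0, 0, 1]])

```text
time: 17.27
ee_pos: [0.5492, -0.0043, 0.0805]
tcp_rot: [180.0, -0.0, 177.0]
wrist_force: [-0.1, 0.5, -1.3]
opening: 0.0123
```

>>> apply_moves(rows=[[0, 0, -0.5, 0, 0, 0, 1], [0, 0, 0, 0, 0, 0, 1]])

```text
time: 17.52
ee_pos: [0.5492, -0.0043, 0.08]
tcp_rot: [180.0, -0.0, 177.0]
wrist_force: [0.2, 0.1, -1.0]
opening: 0.0119
```

>>> apply_moves(rows=[[0, 0, -0.5, 0, 0, 0, 1], [0, 0, 0, 0, 0, 0, 1]])

```text
time: 17.77
ee_pos: [0.5492, -0.0043, 0.0795]
tcp_rot: [-180.0, -0.0, 177.0]
wrist_force: [0.3, -0.2, -0.4]
opening: 0.012
```

```bash
python3 - <<'E'
from shot import *
o=get_obs();print(o['torque'])
s=camera('side')[:,:,::-1];cv2.imwrite('pics/s10.png',s)
s2=camera('scene')[:,:,::-1]
cv2.imwrite('pics/s10c.png',np.hstack([cv2.resize(s[170:230,280:360],(533,400),interpolation=cv2.INTER_CUBIC),cv2.resize(s2[185:245,300:340],(267,400),interpolation=cv2.INTER_CUBIC)]))
E
```

```text
[-0.01063101  0.00379303  0.02817665]
```

View pics/s10c.png

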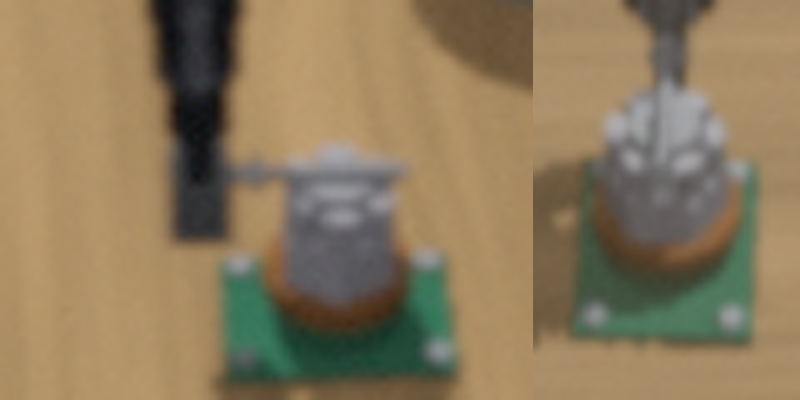

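>>> apply_moves(rows=[[0, 0, -0.5, 0, 0, 0, 1], [0, 0, 0, 0, 0, 0, 1]])

```text
time: 18.12
ee_pos: [0.5492, -0.0043, 0.079]
tcp_rot: [-180.0, -0.0, 177.0]
wrist_force: [0.6, 0.2, -0.8]
opening: 0.0122
```

>>> apply_moves(rows=[[0, 0, -0.5, 0, 0, 0, 1], [0, 0, 0, 0, 0, 0, 1]])

```text
time: 18.38
ee_pos: [0.5493, -0.0043, 0.0787]
tcp_rot: [-180.0, 0.0, 177.0]
wrist_force: [-0.9, 0.7, 0.5]
opening: 0.0122
```

>>> apply_moves(rows=[[0, 0, -0.5, 0, 0, 0, 1], [0, 0, 0, 0, 0, 0, 1]])

```text
time: 18.62
ee_pos: [0.5493, -0.0043, 0.0783]
tcp_rot: [-180.0, 0.0, 177.0]
wrist_force: [-0.9, 0.3, 2.5]
opening: 0.0117
```

>>> apply_moves(rows=[[0, 0, -0.5, 0, 0, 0, 1], [0, 0, 0, 0, 0, 0, 1]])

```text
time: 18.88
ee_pos: [0.5493, -0.0043, 0.0779]
tcp_rot: [180.0, 0.0, 177.0]
wrist_force: [-2.1, 0.2, 4.6]
opening: 0.0117
```

```bash
python3 - <<'E'
from shot import *
# image lines: rederive pixel points from earlier rectification at z=.088, then reproject to other z
z=.088
base={'w1':(-3.007,-.00746),'w2':(-3.009,-.0082),'w5':(-3.118,-.00667),'w4':(-2.938,-.00579)}
for zz in (.076,.078,.08,.082,.084,.086,.088,.09):
    out=[]
    for n,(yw,y) in base.items():
        T,_=load(n);q=[]
        for s in(-.009,.009):
            P=[.6048+s,y+s*np.tan(np.radians(yw)),z];q.append(onz('wrist',proj('wrist',P,T),zz,T))
        a,b=q;t=(.6070-a[0])/(b[0]-a[0]);out.append(a[1]+t*(b[1]-a[1]))
    print(zz,np.round(np.array(out)*1e3,2))
# side view: spindle top edge
T,im=load('w9')
E
python3 - <<'E'
import sys;sys.path.insert(0,'.')
from shot import *
a=cv2.imread('pics/side0.png')
cv2.imwrite('pics/c9.png',cv2.resize(a[185:230,310:352],(560,600),interpolation=cv2.INTER_CUBIC))
for z in (.078,.082,.087,.092):print(z,proj('side',[.607,-.0067,z]),proj('side',[.607,-.0067+.015,z]),proj('side',[.607,-.0217,z]))
E
```

```text
0.076 [-8.48 -7.76 -8.88 -9.49]
0.078 [-8.33 -7.85 -8.53 -8.89]
0.08 [-8.18 -7.95 -8.18 -8.3 ]
0.082 [-8.03 -8.04 -7.84 -7.7 ]
0.084 [-7.88 -8.13 -7.49 -7.1 ]
0.086 [-7.73 -8.22 -7.14 -6.5 ]
0.088 [-7.58 -8.32 -6.79 -5.9 ]
0.09 [-7.42 -8.41 -6.44 -5.3 ]
0.078 [330.39974737 196.18759135] [329.80144735 192.71324792] [331.00885036 199.7246679 ]
0.082 [330.42017561 195.08216694] [329.82045912 191.61047523] [331.03074341 198.61667562]
0.087 [330.44583088 193.69389473] [329.84433448 190.22559095] [331.05823945 197.22511947]
0.092 [330.47162042 192.29835669] [329.86833369 188.83352331] [331.08588071 195.82621405]
```

View pics/c9.png

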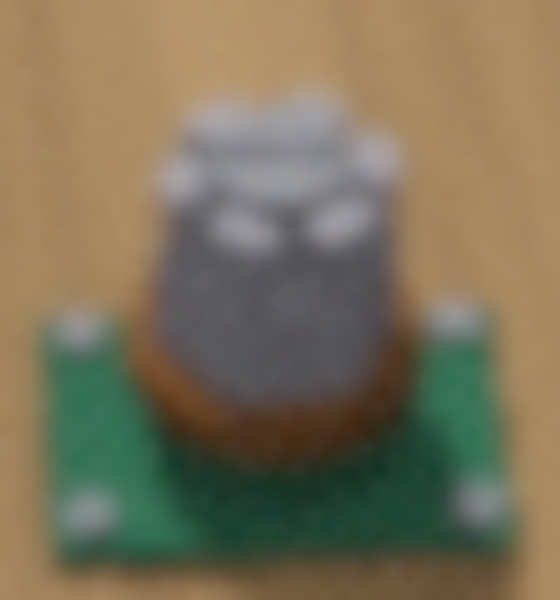

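```bash
python3 - <<'E'
from shot import *
for n in('w8','w9'):
    T,im=load(n)
    import pickle;o=pickle.load(open(f'pics/{n}.pkl','rb'))
    crop=im[205:350,295:350];cv2.imwrite(f'pics/k_{n}.png',cv2.resize(crop,None,fx=4,fy=4,interpolation=cv2.INTER_CUBIC))
    Rt=R.from_euler('xyz',o['tcp_rot'],degrees=True).as_matrix()
    for v in (218,222,226,230,235,320,325,330,335,340):
        print(n,v,''.join('%4d'%x for x in im[v,306:340].mean(1)))
    for uv in((321,220),(322,220),(323,220),(321,330),(322,330),(323,330)):
        zz=o['ee_pos'][2]+(.0185 if uv[1]<300 else .0065)
        print(uv,np.round(1e3*(Rt.T@(onz('wrist',uv,zz,T)-o['ee_pos'])),2))
E
```

```text
w8 218  152 152 146 130 101  72  61  62  64  65  63  65  65  66  65  65  66  66  66  67  68  67  66  68  68  73  87 117 141 150 150 151 150 151
w8 222  150 149 142 122  88  64  61  62  63  63  66  66  66  67  67  66  67  67  67  67  68  67  69  68  69  70  82 105 130 143 149 148 149 149
w8 226  152 148 135 109  76  62  63  65  66  66  67  66  65  66  67  68  66  67  67  67  67  67  67  68  68  70  77  94 120 140 149 151 151 152
w8 230  147 139 117  86  65  61  63  66  66  65  67  67  67  68  67  66  67  66  68  67  68  67  68  68  69  71  74  84 111 137 147 150 150 150
w8 235  145 135 108  76  61  62  65  66  66  67  68  67  67  67  67  67  67  68  67  68  68  67  67  68  69  68  72  78 101 128 143 149 150 151
w8 320  144 146 150 151 151 152 152 152 151 144 131 117 120 135 147 156 161 163 164 158 149 148 152 155 156 156 155 156 155 152 150 150 146 136
w8 325  151 151 150 149 148 147 147 146 146 140 128 119 127 145 159 169 175 175 170 160 146 141 142 144 144 143 144 145 145 146 145 145 144 137
w8 330  152 151 151 152 153 152 153 153 152 146 133 121 128 145 160 169 174 175 170 161 154 
[... 1487 characters left out ...]
 165 157 151 155 162 161 157 157 158 156 151 146 142 141 139 132
w9 330  135 136 136 135 135 135 135 135 134 133 127 118 122 139 153 164 169 169 164 154 139 132 134 135 135 135 136 135 136 136 137 136 136 129
w9 335  139 138 138 138 138 137 138 138 138 136 131 120 122 139 153 163 169 168 164 154 142 136 135 136 136 136 136 136 135 136 135 135 134 130
w9 340  136 137 138 137 138 139 137 139 140 138 133 120 122 138 154 164 168 169 164 153 142 137 137 138 138 138 137 137 137 137 136 135 134 128
(321, 220) [ 25.22  -0.86 -18.53]
(322, 220) [ 25.22  -0.4  -18.53]
(323, 220) [ 25.22   0.07 -18.53]
(321, 330) [-52.78  -0.95  -6.44]
(322, 330) [-52.78  -0.33  -6.44]
(323, 330) [-52.78   0.28  -6.44]
```

View pics/k_w8.png

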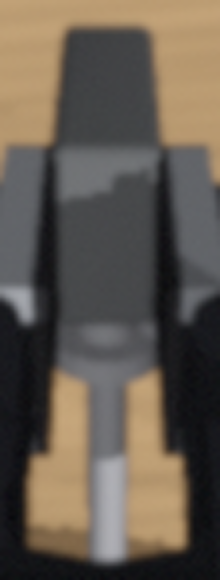

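>>> apply_moves(rows=[[0, 0, 5, 0, 0, 0, 1], [-15, 0.8, 0, 0, 0, 0, 1], [-20, 1.05, 0, 0, 0, 0, 1], [-20, 1.05, 0, 0, 0, 0, 1], [-2, 0.1, 0, 0, 0, 0, 1], [0, 0, -10, 0, 0, 0, 1], [0, 0, -10, 0, 0, 0, 1], [0, 0, 0, 0, 0, 0, 1], [0, 0, 0, 0, 0, 0, 1]])

```text
time: 20.0
ee_pos: [0.4924, -0.0013, 0.0624]
tcp_rot: [-180.0, -0.0, 177.0]
wrist_force: [0.4, -0.2, -0.2]
opening: 0.0119
```

```bash
python3 - <<'E'
from shot import *
o,im=shot('w11');print(o['ee_pos'],o['tcp_rot'],o['opening'],o['wrist_force'])
s=camera('side')[:,:,::-1]
s2=camera('scene')[:,:,::-1]
cv2.imwrite('pics/s11c.png',np.hstack([cv2.resize(s[170:230,270:350],(533,400),interpolation=cv2.INTER_CUBIC),cv2.resize(s2[180:240,300:340],(267,400),interpolation=cv2.INTER_CUBIC)]))
E
```

```text
[ 0.49235093 -0.00132428  0.06237632] [-1.79997509e+02 -2.59697565e-02  1.76973496e+02] 0.011853763992857628 [ 0.4459119  -0.20904867 -0.19345078]
```

View pics/s11c.png

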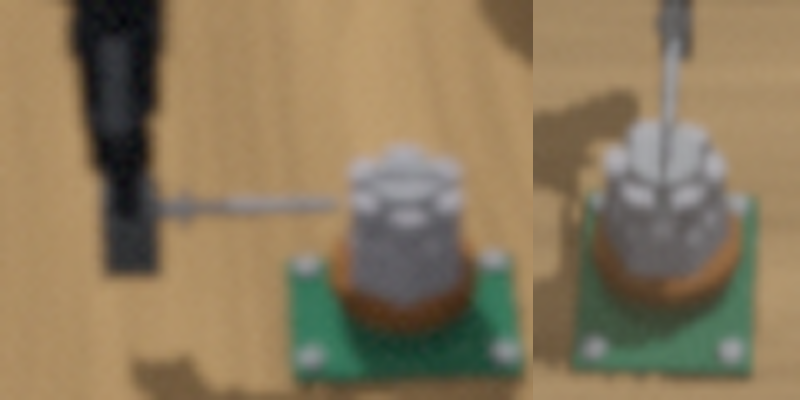

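View pics/w11.png

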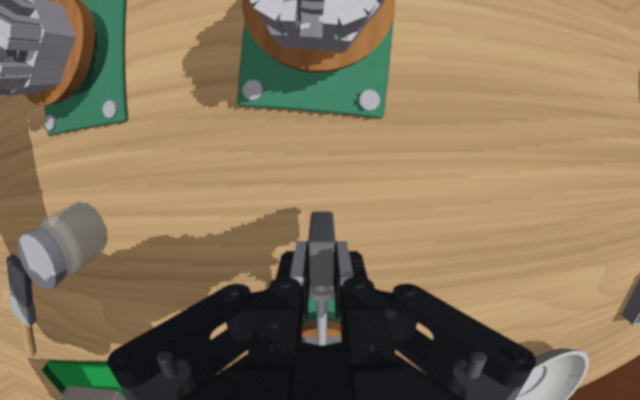

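>>> apply_moves(rows=[[0, 0.3, -3.5, 0, 0, 0, 1], [0, 0, 0, 0, 0, 0, 1], [0, 0, 0, 0, 0, 0, 1]])

```text
time: 20.52
ee_pos: [0.4922, -0.001, 0.0591]
tcp_rot: [180.0, -0.0, 177.0]
wrist_force: [0.4, 0.3, -1.1]
opening: 0.0118
```

>>> apply_moves(rows=[[2, -0.1, 0, 0, 0, 0, 1], [2, -0.1, 0, 0, 0, 0, 1], [1, 0, 0, 0, 0, 0, 1], [1, -0.1, 0, 0, 0, 0, 1], [0, 0, 0, 0, 0, 0, 1]])

```text
time: 21.15
ee_pos: [0.4983, -0.0013, 0.0591]
tcp_rot: [-180.0, -0.0, 177.0]
wrist_force: [-0.2, 0.0, -0.5]
opening: 0.0116
```

>>> apply_moves(rows=[[1, 0, 0, 0, 0, 0, 1], [1, -0.1, 0, 0, 0, 0, 1], [0, 0, 0, 0, 0, 0, 1]])

```text
time: 21.52
ee_pos: [0.5003, -0.0014, 0.0591]
tcp_rot: [-180.0, 0.0, 177.0]
wrist_force: [-0.2, 0.2, -0.7]
opening: 0.0123
```

>>> apply_moves(rows=[[1, 0, -0.2, 0, 0, 0, 1], [1, -0.1, 0, 0, 0, 0, 1], [1, -0.1, 0, 0, 0, 0, 1], [0, 0, 0, 0, 0, 0, 1]])

```text
time: 22.02
ee_pos: [0.5033, -0.0016, 0.0589]
tcp_rot: [180.0, -0.0, 177.0]
wrist_force: [-0.2, 0.1, -0.5]
opening: 0.0121
```

>>> apply_moves(rows=[[1, 0, 0, 0, 0, 0, 1], [1, -0.1, 0, 0, 0, 0, 1], [0, 0, 0, 0, 0, 0, 1]])

```text
time: 22.4
ee_pos: [0.5053, -0.0017, 0.0589]
tcp_rot: [180.0, 0.0, 177.0]
wrist_force: [0.2, 0.3, -0.4]
opening: 0.0121
```

>>> apply_moves(rows=[[1, 0, 0, 0, 0, 0, 1], [1, -0.1, 0, 0, 0, 0, 1], [0, 0, 0, 0, 0, 0, 1]])

```text
time: 22.78
ee_pos: [0.5073, -0.0018, 0.0589]
tcp_rot: [-180.0, -0.0, 177.0]
wrist_force: [0.2, 0.4, -1.0]
opening: 0.012
```

Tip is now around x = 0.594, right at the hole mouth with no contact. I'll keep stepping gently.

>>> apply_moves(rows=[[1, 0, 0, 0, 0, 0, 1], [0, 0, 0, 0, 0, 0, 1]])

```text
time: 23.02
ee_pos: [0.5083, -0.0018, 0.0589]
tcp_rot: [-180.0, -0.0, 177.0]
wrist_force: [0.5, 0.7, -1.4]
opening: 0.0123
```

>>> apply_moves(rows=[[1, -0.1, 0, 0, 0, 0, 1], [0, 0, 0, 0, 0, 0, 1]])

```text
time: 23.28
ee_pos: [0.5093, -0.0019, 0.0589]
tcp_rot: [180.0, 0.0, 177.0]
wrist_force: [-0.6, 0.1, -1.0]
opening: 0.0123
```

>>> apply_moves(rows=[[1, 0, 0, 0, 0, 0, 1], [0, 0, 0, 0, 0, 0, 1]])

```text
time: 23.52
ee_pos: [0.5103, -0.0019, 0.0589]
tcp_rot: [-180.0, 0.0, 177.0]
wrist_force: [-0.5, 0.1, -0.8]
opening: 0.0119
```

>>> apply_moves(rows=[[1, -0.1, 0, 0, 0, 0, 1], [0, 0, 0, 0, 0, 0, 1]])

```text
time: 23.78
ee_pos: [0.5113, -0.002, 0.0589]
tcp_rot: [180.0, 0.0, 177.0]
wrist_force: [0.4, 0.3, -1.6]
opening: 0.0118
```

>>> apply_moves(rows=[[1, 0, 0, 0, 0, 0, 1], [1, -0.1, 0, 0, 0, 0, 1], [0, 0, 0, 0, 0, 0, 1]])

```text
time: 24.15
ee_pos: [0.5133, -0.0021, 0.0589]
tcp_rot: [180.0, 0.0, 177.0]
wrist_force: [-0.4, 0.5, -0.9]
opening: 0.0118
```

>>> apply_moves(rows=[[1, 0, 0, 0, 0, 0, 1], [1, -0.1, 0, 0, 0, 0, 1], [0, 0, 0, 0, 0, 0, 1]])

```text
time: 24.52
ee_pos: [0.5153, -0.0022, 0.0589]
tcp_rot: [-180.0, -0.0, 177.0]
wrist_force: [-0.5, -0.6, -0.8]
opening: 0.0117
```

>>> apply_moves(rows=[[1, 0, 0, 0, 0, 0, 1], [1, -0.1, 0, 0, 0, 0, 1], [0, 0, 0, 0, 0, 0, 1]])

```text
time: 24.9
ee_pos: [0.5173, -0.0023, 0.0589]
tcp_rot: [-180.0, -0.0, 177.0]
wrist_force: [0.2, 0.2, -1.0]
opening: 0.012
```

>>> apply_moves(rows=[[1, 0, 0, 0, 0, 0, 1], [1, -0.1, 0, 0, 0, 0, 1], [1, 0, 0, 0, 0, 0, 1], [1, -0.1, 0, 0, 0, 0, 1], [0, 0, 0, 0, 0, 0, 1]])

```text
time: 25.52
ee_pos: [0.5213, -0.0025, 0.0589]
tcp_rot: [-180.0, -0.0, 177.0]
wrist_force: [0.3, -0.6, -0.8]
opening: 0.0118
```

>>> apply_moves(rows=[[1.5, -0.1, 0, 0, 0, 0, 1], [1.5, -0.1, 0, 0, 0, 0, 1], [1.5, 0, 0, 0, 0, 0, 1], [1.5, -0.1, 0, 0, 0, 0, 1], [0, 0, 0, 0, 0, 0, 1]])

```text
time: 26.15
ee_pos: [0.5273, -0.0028, 0.0589]
tcp_rot: [180.0, -0.0, 177.0]
wrist_force: [-0.1, 0.1, 0.1]
opening: 0.0123
```

>>> apply_moves(rows=[[1.5, -0.1, 0, 0, 0, 0, 1], [1.5, -0.1, 0, 0, 0, 0, 1], [1.5, 0, 0, 0, 0, 0, 1], [1.5, -0.1, 0, 0, 0, 0, 1], [0, 0, 0, 0, 0, 0, 1]])

```text
time: 26.78
ee_pos: [0.5334, -0.0031, 0.0589]
tcp_rot: [180.0, 0.0, 177.0]
wrist_force: [0.0, 0.5, -1.2]
opening: 0.012
```

>>> apply_moves(rows=[[1.5, -0.1, 0, 0, 0, 0, 1], [1.5, -0.1, 0, 0, 0, 0, 1], [1.5, 0, 0, 0, 0, 0, 1], [1.5, -0.1, 0, 0, 0, 0, 1], [0, 0, 0, 0, 0, 0, 1]])

```text
time: 27.4
ee_pos: [0.5393, -0.0034, 0.0588]
tcp_rot: [180.0, -0.0, 177.0]
wrist_force: [0.2, -0.1, -0.3]
opening: 0.0121
```

>>> apply_moves(rows=[[1.5, -0.1, 0, 0, 0, 0, 1], [1.5, -0.1, 0, 0, 0, 0, 1], [1.5, 0, 0, 0, 0, 0, 1], [1.5, -0.1, 0, 0, 0, 0, 1], [0, 0, 0, 0, 0, 0, 1]])

```text
time: 28.02
ee_pos: [0.5453, -0.0037, 0.0588]
tcp_rot: [-180.0, -0.0, 177.0]
wrist_force: [0.0, -0.1, -1.6]
opening: 0.0124
```

>>> apply_moves(rows=[[1.5, -0.1, 0, 0, 0, 0, 1], [1.5, -0.1, 0, 0, 0, 0, 1], [1.5, 0, 0, 0, 0, 0, 1], [1.5, -0.1, 0, 0, 0, 0, 1], [0, 0, 0, 0, 0, 0, 1]])

```text
time: 28.65
ee_pos: [0.5513, -0.004, 0.0588]
tcp_rot: [-180.0, -0.0, 177.0]
wrist_force: [0.3, -0.2, -1.2]
opening: 0.0119
```

>>> apply_moves(rows=[[1.5, -0.1, 0, 0, 0, 0, 1], [1.5, -0.1, 0, 0, 0, 0, 1], [1, 0, 0, 0, 0, 0, 1], [1, -0.1, 0, 0, 0, 0, 1], [0, 0, 0, 0, 0, 0, 1]])

```text
time: 29.28
ee_pos: [0.5563, -0.0043, 0.0588]
tcp_rot: [-180.0, -0.0, 177.0]
wrist_force: [-1.0, -0.2, -1.5]
opening: 0.0125
```

>>> apply_moves(rows=[[0.5, 0, 0, 0, 0, 0, 1], [0.5, 0, 0, 0, 0, 0, 1], [0, 0, 0, 0, 0, 0, 1]])

```text
time: 29.65
ee_pos: [0.5573, -0.0043, 0.0589]
tcp_rot: [-180.0, -0.0, 177.0]
wrist_force: [0.0, 0.2, -0.5]
opening: 0.0118
```

>>> apply_moves(rows=[[0.5, 0, 0, 0, 0, 0, 1], [0, 0, 0, 0, 0, 0, 1]])

```text
time: 29.9
ee_pos: [0.5577, -0.0043, 0.0589]
tcp_rot: [-180.0, -0.0, 177.0]
wrist_force: [0.4, -0.9, -0.4]
opening: 0.012
```

>>> apply_moves(rows=[[0.5, 0, 0, 0, 0, 0, 1], [0, 0, 0, 0, 0, 0, 1]])

```text
time: 30.15
ee_pos: [0.5583, -0.0043, 0.0589]
tcp_rot: [-180.0, 0.0, 177.0]
wrist_force: [-0.1, 0.1, 0.0]
opening: 0.0119
```

>>> apply_moves(rows=[[0.5, -0.1, 0, 0, 0, 0, 1], [0, 0, 0, 0, 0, 0, 1]])

```text
time: 30.4
ee_pos: [0.5588, -0.0044, 0.0588]
tcp_rot: [180.0, -0.0, 177.0]
wrist_force: [0.4, -0.3, -0.8]
opening: 0.0121
```

>>> apply_moves(rows=[[0.5, 0, 0, 0, 0, 0, 1], [0, 0, 0, 0, 0, 0, 1]])

```text
time: 30.65
ee_pos: [0.559, -0.0044, 0.0588]
tcp_rot: [-180.0, -0.0, 177.0]
wrist_force: [-1.4, 1.0, -0.3]
opening: 0.0122
```

>>> apply_moves(rows=[[0.5, 0, 0, 0, 0, 0, 1], [0, 0, 0, 0, 0, 0, 1]])

```text
time: 30.9
ee_pos: [0.5591, -0.0043, 0.0588]
tcp_rot: [-180.0, -0.1, 177.0]
wrist_force: [-5.1, -0.2, 1.7]
opening: 0.0121
```

>>> apply_moves(rows=[[0.5, 0, 0, 0, 0, 0, 1], [0, 0, 0, 0, 0, 0, 1]])

```text
time: 31.15
ee_pos: [0.5592, -0.0043, 0.0587]
tcp_rot: [-180.0, -0.1, 177.0]
wrist_force: [-7.2, 0.1, 3.0]
opening: 0.0125
```

>>> apply_moves(rows=[[0.5, 0, 0, 0, 0, 0, 1], [0, 0, 0, 0, 0, 0, 1]])

```text
time: 31.4
ee_pos: [0.5592, -0.0044, 0.0587]
tcp_rot: [-180.0, -0.2, 177.0]
wrist_force: [-10.8, 1.0, 3.9]
opening: 0.0121
```

>>> apply_moves(rows=[[0.5, 0, 0, 0, 0, 0, 1], [0, 0, 0, 0, 0, 0, 1]])

```text
time: 31.65
ee_pos: [0.5593, -0.0043, 0.0587]
tcp_rot: [-180.0, -0.2, 177.0]
wrist_force: [-11.8, 1.0, 4.0]
opening: 0.0119
```

>>> apply_moves(rows=[[0.2, 0, 0, 0, 0, 0, 1], [0, 0, 0, 0, 0, 0, 1], [0, 0, 0, 0, 0, 0, 1], [0, 0, 0, 0, 0, 0, 1]])

```text
time: 32.15
ee_pos: [0.5593, -0.0043, 0.0586]
tcp_rot: [-180.0, -0.3, 177.0]
wrist_force: [-12.8, 0.5, 5.5]
opening: 0.0121
```

>>> apply_moves(rows=[[0.4, 0, 0, 0, 0, 0, 1], [0, 0, 0, 0, 0, 0, 1], [0, 0, 0, 0, 0, 0, 1], [0, 0, 0, 0, 0, 0, 1]])

```text
time: 32.65
ee_pos: [0.5593, -0.0043, 0.0586]
tcp_rot: [-180.0, -0.3, 177.0]
wrist_force: [-15.5, 0.3, 5.7]
opening: 0.0122
```

>>> apply_moves(rows=[[-0.5, 0, 0, 0, 0, 0, 1], [-0.5, 0, 0, 0, 0, 0, 1], [-0.4, 0, 0, 0, 0, 0, 1], [0, 0, 0, 0, 0, 0, 1]])

```text
time: 33.15
ee_pos: [0.5592, -0.0043, 0.0587]
tcp_rot: [-180.0, -0.1, 177.0]
wrist_force: [-7.0, -0.0, 2.3]
opening: 0.0119
```

```bash
python3 - <<'E'
from shot import *
o,im=shot('w12');print(o['ee_pos'],o['tcp_rot'],o['opening'],o['wrist_force'])
s=camera('side')[:,:,::-1]
s2=camera('scene')[:,:,::-1]
cv2.imwrite('pics/s12c.png',np.hstack([cv2.resize(s[170:230,270:350],(533,400),interpolation=cv2.INTER_CUBIC),cv2.resize(s2[180:240,300:340],(267,400),interpolation=cv2.INTER_CUBIC)]))
E
```

```text
[ 0.55920096 -0.00433305  0.05868049] [-1.79996677e+02 -1.42047315e-01  1.76976175e+02] 0.01188453194408378 [-7.01498239 -0.02767694  2.3054887 ]
```

View pics/s12c.png

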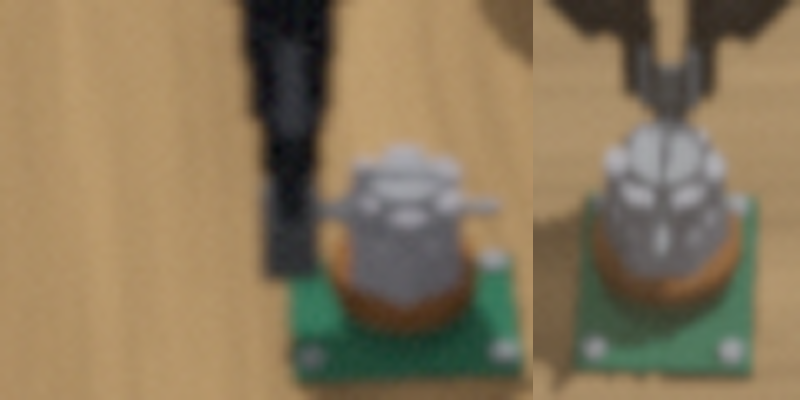

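>>> apply_moves(rows=[[-0.4, 0, 0, 0, 0, 0, 1], [-0.2, 0, 0, 0, 0, 0, 1], [0, 0, 0, 0, 0, 0, 0.85], [0, 0, 0, 0, 0, 0, 0.75], [0, 0, 0, 0, 0, 0, 0.6], [0, 0, 0, 0, 0, 0, 0.5], [0, 0, 0, 0, 0, 0, 0.4], [0, 0, 0, 0, 0, 0, 0.4]])

```text
time: 34.3
ee_pos: [0.5599, -0.0044, 0.0589]
tcp_rot: [-180.0, 0.0, 177.0]
wrist_force: [-0.0, -0.5, 0.4]
opening: 0.0512
```

```bash
python3 - <<'E'
from shot import *
o,im=shot('w13');print(o['ee_pos'],o['tcp_rot'],o['opening'],o['wrist_force'])
s=camera('side')[:,:,::-1]
cv2.imwrite('pics/s13c.png',np.hstack([cv2.resize(s[170:230,270:350],(533,400),interpolation=cv2.INTER_CUBIC),cv2.resize(im[200:360,270:376],(265,400))]))
E
```

```text
[ 0.55991992 -0.00440314  0.05892932] [-1.79998363e+02  9.06808219e-03  1.76977147e+02] 0.05121445003180834 [-0.00768271 -0.54821346  0.39445482]
```

View pics/s13c.png

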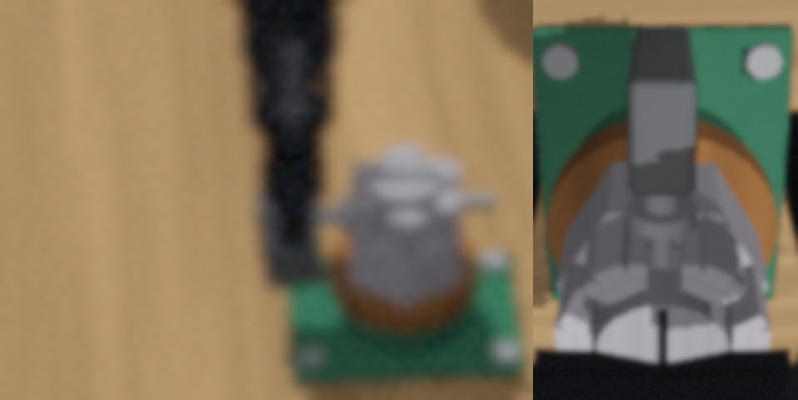

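>>> apply_moves(rows=[[0, 0, 0, 0, 0, 0, 0], [0, 0, 10, 0, 0, 0, 0], [0, 0, 25, 0, 0, 0, 0], [0, 0, 30, 0, 0, 0, 0], [0, 0, 30, 0, 0, 0, 0], [0, 0, 15, 0, 0, 0, 0], [0, 0, 0, 0, 0, 0, 0], [0, 0, 0, 0, 0, 0, 0]])

```text
time: 35.4
ee_pos: [0.5595, -0.0044, 0.1677]
tcp_rot: [-180.0, -0.1, 177.0]
wrist_force: [-0.7, 0.7, 0.6]
opening: 0.0856
```

```bash
python3 - <<'E'
from shot import *
o,im=shot('w14');print(o['ee_pos'],o['tcp_rot'],o['opening'],o['wrist_force'])
T=T_wrist(o);c=proj('wrist',[.59,-.006,.07],T).astype(int)
s=camera('side')[:,:,::-1]
cv2.imwrite('pics/s14c.png',np.hstack([cv2.resize(s[170:230,290:350],(400,400),interpolation=cv2.INTER_CUBIC),cv2.resize(im[c[1]-40:c[1]+40,c[0]-40:c[0]+40],(400,400),interpolation=cv2.INTER_CUBIC)]))
cv2.imwrite('pics/scene14.png',camera('scene')[:,:,::-1])
E
```

```text
[ 0.55945783 -0.00439143  0.16765765] [-1.79994933e+02 -9.09949895e-02  1.76977710e+02] 0.08563208426095534 [-0.65742186  0.70186494  0.55792046]
```

View pics/s14c.png

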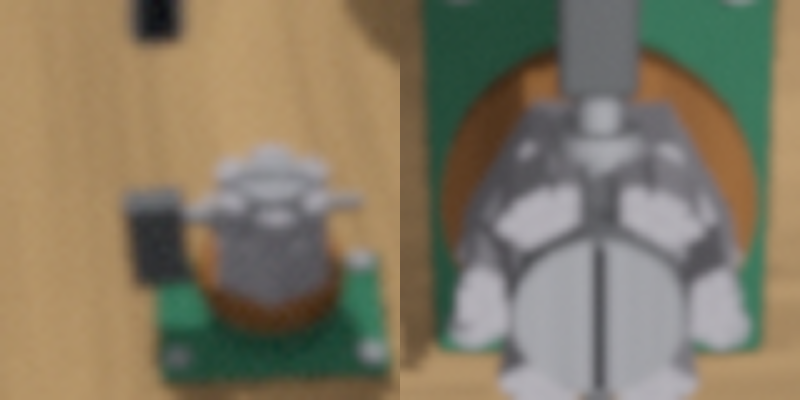

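View pics/scene14.png

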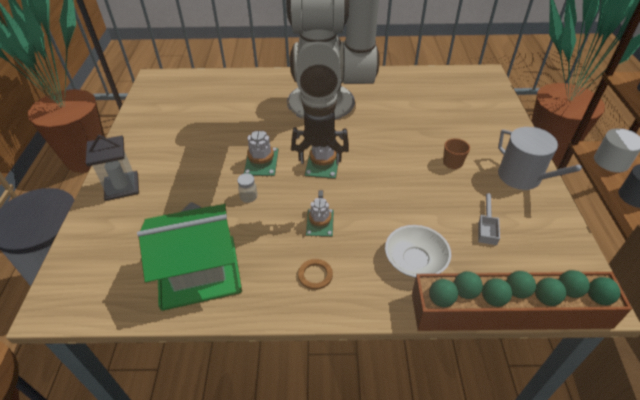

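```bash
python3 - <<'E'
from shot import *
T,im=load('w14');c=proj('wrist',[.59,-.006,.07],T).astype(int)
f=lambda p:(c[0]-40+p[0]/5-.5,c[1]-40+p[1]/5-.5)
# paddle top front edge, top height ~ pin axis(.0652)+12
for z in(.076,.078):print('paddle front',onz('wrist',f((200,97)),z,T))
print('nut flat top edge?',onz('wrist',f((200,105)),.034,T),onz('wrist',f((200,238)),.082,T),'spindle near edge; expect .592')
cv2.imwrite('pics/c15.png',cv2.resize(im[c[1]-45:c[1]+5,c[0]-25:c[0]+25],(600,600),interpolation=cv2.INTER_CUBIC))
E
```

```text
paddle front [ 0.56779901 -0.00558041  0.076     ]
paddle front [ 0.56709187 -0.00554089  0.078     ]
nut flat top edge? [ 0.58431058 -0.00649846  0.034     ] [ 0.59087754 -0.00679501  0.082     ] spindle near edge; expect .592
```

View pics/c15.png

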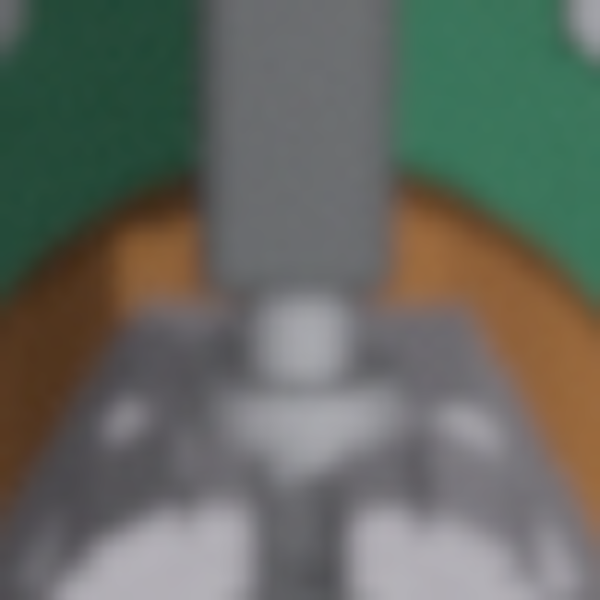

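```bash
python3 - <<'E'
import cv2,numpy as np
a=cv2.imread('pics/s12c.png')[:,:533];b=cv2.imread('pics/s13c.png')[:,:533];c=cv2.imread('pics/s14c.png')[:,:400]
# common: px 300..350, rows170..230
A=a[:,200:533];B=b[:,200:533];C=c[:,67:400]
up=lambda x:cv2.resize(x[120:290],(660,340))[:, :]
out=np.vstack([cv2.resize(x[140:240,20:320],(780,200),interpolation=cv2.INTER_CUBIC) for x in(A,B,C)])
cv2.imwrite('pics/cmp.png',out)
for n,x in(('12',A),('13',B),('14',C)):
    print(n,x[195:215:5,285:310:3].mean(2).astype(int).tolist())
E
```

```text
12 [[143, 143, 143, 142, 141, 141, 141, 140, 139], [144, 145, 145, 145, 144, 143, 141, 140, 139], [139, 139, 140, 140, 141, 140, 139, 139, 139], [129, 129, 129, 129, 132, 134, 137, 138, 138]]
13 [[144, 144, 143, 141, 139, 139, 139, 138, 138], [135, 135, 135, 134, 135, 136, 138, 138, 138], [123, 124, 126, 128, 132, 135, 137, 138, 138], [121, 121, 124, 128, 133, 135, 137, 138, 139]]
14 [[141, 141, 140, 139, 138, 137, 137, 137, 137], [132, 132, 132, 134, 136, 136, 137, 137, 137], [122, 123, 125, 128, 132, 134, 136, 137, 137], [120, 121, 123, 126, 130, 133, 136, 137, 137]]
```

View pics/cmp.png

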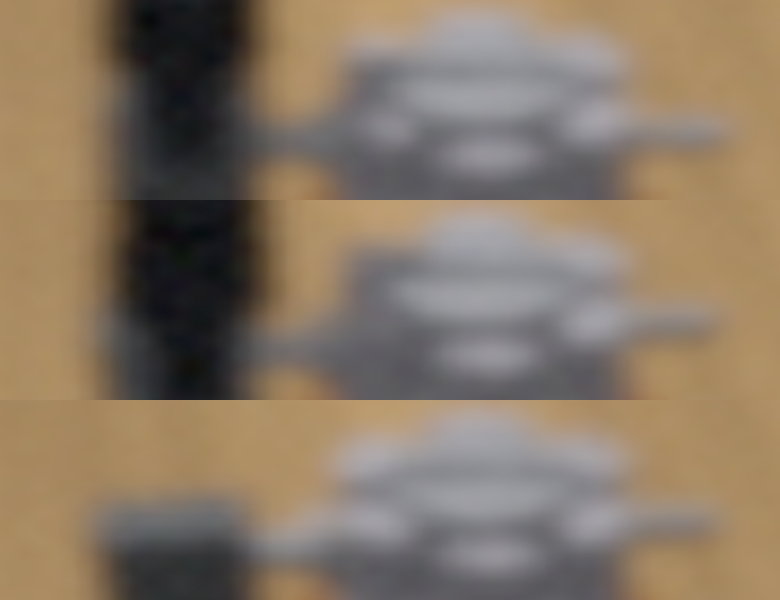

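>>> apply_moves(rows=[[-22, 1.2, 0, 0, 0, 0, 1], [-22, 1.2, 0, 0, 0, 0, 1], [0, 0, 0, 0, 0, 0, 1], [0, 0, -25, 0, 0, 0, 1], [0, 0, -25, 0, 0, 0, 1], [0, 0, -30, 0, 0, 0, 1], [0, 0, -20, 0, 0, 0, 1], [5, -0.3, 0, 0, 0, 0, 1], [5, -0.3, 0, 0, 0, 0, 1], [0, 0, 0, 0, 0, 0, 1], [0, 0, 0, 0, 0, 0, 1]])

```text
time: 36.92
ee_pos: [0.5263, -0.0026, 0.0695]
tcp_rot: [180.0, 0.0, 177.0]
wrist_force: [-0.6, 0.0, -0.8]
opening: 0.0
```

```bash
python3 - <<'E'
from shot import *
o,im=shot('w16');print(o['ee_pos'],o['tcp_rot'],o['opening'],o['wrist_force'])
s=camera('side')[:,:,::-1]
cv2.imwrite('pics/s16c.png',np.hstack([cv2.resize(s[170:230,290:350],(400,400),interpolation=cv2.INTER_CUBIC),cv2.resize(im[220:360,250:390],(400,400))]))
E
```

```text
[ 0.52625278 -0.00259144  0.06950025] [1.79997814e+02 4.71368780e-02 1.76980361e+02] 1.3048276711432775e-05 [-0.59375909  0.02288734 -0.76438116]
```

View pics/s16c.png

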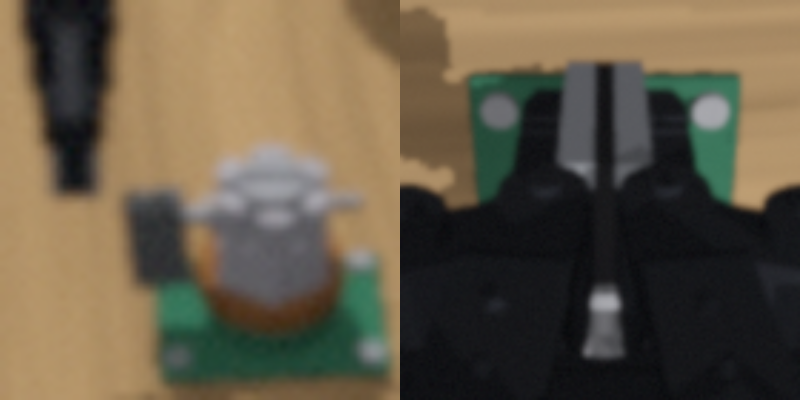

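```bash
python3 - <<'E'
from shot import *
import pickle
T,im=load('w16');o=pickle.load(open('pics/w16.pkl','rb'));p=o['ee_pos']
print(tip_reach() if callable(tip_reach) else tip_reach)
for dz in(.02,.01,0,-.01,-.017):
    print(dz,[proj('wrist',p+np.array([dx,0,dz]),T).round(1).tolist() for dx in(-.011,0,.011)],[proj('side',p+np.array([dx,0,dz])).round(1).tolist() for dx in(-.011,.011)])
print('paddle back bottom side',proj('side',[.546,-.0035-.007,.029]))
E
```

```text
0.017
0.02 [[321.6, 248.9], [322.8, 268.7], [323.9, 287.1]] [[297.0, 194.1], [305.0, 193.6]]
0.01 [[321.6, 239.9], [322.7, 258.9], [323.8, 276.7]] [[297.1, 196.9], [305.1, 196.4]]
0 [[321.6, 231.9], [322.7, 250.2], [323.7, 267.3]] [[297.2, 199.6], [305.2, 199.1]]
-0.01 [[321.6, 224.8], [322.6, 242.3], [323.6, 258.8]] [[297.3, 202.3], [305.2, 201.8]]
-0.017 [[321.6, 220.2], [322.6, 237.2], [323.5, 253.4]] [[297.4, 204.2], [305.3, 203.7]]
paddle back bottom side [308.77263478 211.64343781]
```

View pics/w16.png

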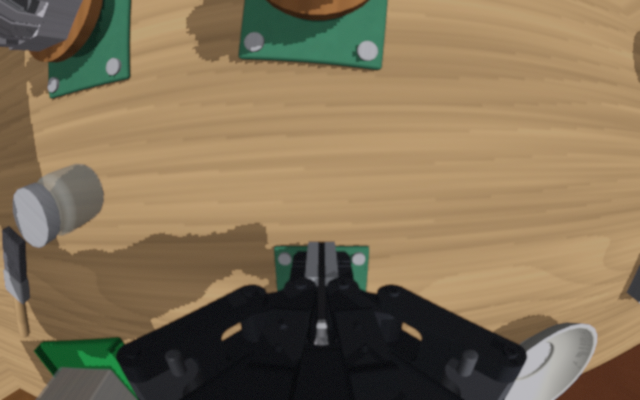

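>>> apply_moves(rows=[[0, 0, -10, 0, 0, 0, 1], [0, 0, -9.5, 0, 0, 0, 1], [1, 0, 0, 0, 0, 0, 1], [1, -0.1, 0, 0, 0, 0, 1], [1, 0, 0, 0, 0, 0, 1], [0, 0, 0, 0, 0, 0, 1]])

```text
time: 37.78
ee_pos: [0.5291, -0.0027, 0.0496]
tcp_rot: [180.0, 0.0, 177.0]
wrist_force: [0.0, 0.1, 0.8]
opening: -0.0001
```

>>> apply_moves(rows=[[1, -0.1, 0, 0, 0, 0, 1], [0, 0, 0, 0, 0, 0, 1]])

```text
time: 38.02
ee_pos: [0.5299, -0.0028, 0.0494]
tcp_rot: [-180.0, 0.0, 177.0]
wrist_force: [0.1, 0.0, -0.2]
opening: 0.0003
```

>>> apply_moves(rows=[[1, 0, 0, 0, 0, 0, 1], [0, 0, 0, 0, 0, 0, 1]])

```text
time: 38.28
ee_pos: [0.5309, -0.0028, 0.0494]
tcp_rot: [180.0, 0.0, 177.0]
wrist_force: [-0.1, 1.0, -0.1]
opening: -0.0001
```

>>> apply_moves(rows=[[1, -0.1, 0, 0, 0, 0, 1], [0, 0, 0, 0, 0, 0, 1]])

```text
time: 38.52
ee_pos: [0.5319, -0.0029, 0.0494]
tcp_rot: [180.0, 0.0, 177.0]
wrist_force: [0.2, -0.6, -1.0]
opening: 0.0001
```

>>> apply_moves(rows=[[0.7, 0, 0, 0, 0, 0, 1], [0, 0, 0, 0, 0, 0, 1]])

```text
time: 38.78
ee_pos: [0.5326, -0.0029, 0.0494]
tcp_rot: [-180.0, 0.0, 177.0]
wrist_force: [-0.3, -0.3, -0.6]
opening: -0.0
```

>>> apply_moves(rows=[[0.7, 0, 0, 0, 0, 0, 1], [0, 0, 0, 0, 0, 0, 1]])

```text
time: 39.02
ee_pos: [0.5333, -0.0029, 0.0494]
tcp_rot: [-180.0, 0.0, 177.0]
wrist_force: [0.4, 1.2, -0.4]
opening: 0.0001
```

>>> apply_moves(rows=[[0.7, -0.1, 0, 0, 0, 0, 1], [0, 0, 0, 0, 0, 0, 1]])

```text
time: 39.28
ee_pos: [0.5339, -0.003, 0.0493]
tcp_rot: [180.0, -0.0, 177.0]
wrist_force: [-0.6, 0.2, -0.3]
opening: 0.0
```

>>> apply_moves(rows=[[0.7, 0, 0, 0, 0, 0, 1], [0, 0, 0, 0, 0, 0, 1]])

```text
time: 39.52
ee_pos: [0.5342, -0.003, 0.0492]
tcp_rot: [180.0, -0.1, 177.0]
wrist_force: [-2.8, -0.3, 1.4]
opening: 0.0004
```

>>> apply_moves(rows=[[0.7, 0, 0, 0, 0, 0, 1], [0, 0, 0, 0, 0, 0, 1]])

```text
time: 39.78
ee_pos: [0.5344, -0.0029, 0.0491]
tcp_rot: [180.0, -0.1, 177.0]
wrist_force: [-7.2, 0.4, 1.6]
opening: -0.0001
```

>>> apply_moves(rows=[[0.7, 0, 0, 0, 0, 0, 1], [0, 0, 0, 0, 0, 0, 1]])

```text
time: 40.02
ee_pos: [0.5344, -0.0029, 0.049]
tcp_rot: [180.0, -0.2, 177.0]
wrist_force: [-9.9, 0.6, 3.9]
opening: 0.0001
```

>>> apply_moves(rows=[[0.5, 0, 0, 0, 0, 0, 1], [0, 0, 0, 0, 0, 0, 1]])

```text
time: 40.28
ee_pos: [0.5345, -0.0029, 0.0489]
tcp_rot: [-180.0, -0.2, 177.0]
wrist_force: [-12.6, -0.4, 5.0]
opening: -0.0005
```

>>> apply_moves(rows=[[0.5, 0, 0, 0, 0, 0, 1], [0, 0, 0, 0, 0, 0, 1], [0, 0, 0, 0, 0, 0, 1], [0, 0, 0, 0, 0, 0, 1]])

```text
time: 40.78
ee_pos: [0.5345, -0.0029, 0.0488]
tcp_rot: [-180.0, -0.3, 177.0]
wrist_force: [-14.7, 0.2, 6.2]
opening: 0.0
```

```bash
python3 - <<'E'
from shot import *
o=get_obs();print(o['wrist_force'])
s=camera('side')[:,:,::-1];cv2.imwrite('pics/s17.png',s)
cv2.imwrite('pics/s17c.png',cv2.resize(s[185:215,300:350],(780,468),interpolation=cv2.INTER_CUBIC))
E
```

```text
[-14.66005125   0.23259171   6.1768153 ]
```

View pics/s17c.png

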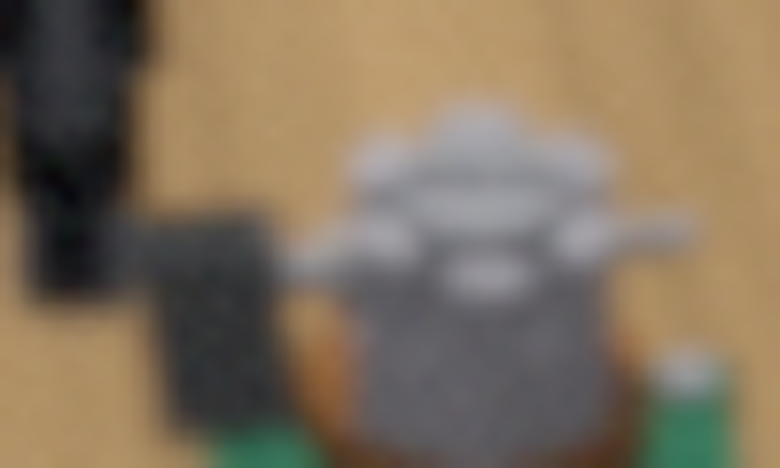

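>>> apply_moves(rows=[[-1, 0, 0, 0, 0, 0, 1], [-2, 0.1, 0, 0, 0, 0, 1], [-8, 0.4, 0, 0, 0, 0, 1], [-10, 0.5, 20, 0, 0, 0, 1], [0, 0, 40, 0, 0, 0, 0.5], [0, 0, 50, 0, 0, 0, 0], [20, 0, 20, 0, 0, 0, 0], [0, 0, 0, 0, 0, 0, 0], [0, 0, 0, 0, 0, 0, 0]])

```text
time: 41.95
ee_pos: [0.5352, -0.002, 0.1781]
tcp_rot: [-180.0, -0.1, 177.0]
wrist_force: [0.0, 0.6, 0.5]
opening: 0.0852
```

```bash
python3 - <<'E'
from shot import *
o,im=shot('w18');print(o['ee_pos'],o['tcp_rot'],o['opening'],o['wrist_force'])
T=T_wrist(o);c=proj('wrist',[.59,-.006,.07],T).astype(int)
s=camera('side')[:,:,::-1];cv2.imwrite('pics/s18.png',s)
cv2.imwrite('pics/s18c.png',np.vstack([cv2.resize(s[185:215,300:350],(600,360),interpolation=cv2.INTER_CUBIC)]))
cv2.imwrite('pics/w18c.png',cv2.resize(im[c[1]-40:c[1]+40,c[0]-40:c[0]+40],(600,600),interpolation=cv2.INTER_CUBIC))
s2=camera('scene')[:,:,::-1]
a=cv2.imread('pics/scene0.png');d=cv2.absdiff(a,s2).max(2)
for nm,(x,y,w,h) in dict(jar=(236,172,24,30),bath=(380,225,75,55),perch=(293,255,45,35),scoop=(475,190,30,55),pot=(440,138,32,32),clips=(243,130,36,50)).items():print(nm,(d[y:y+h,x:x+w]>25).sum(),np.round(d[y:y+h,x:x+w].mean(),2))
E
```

```text
[ 0.53524851 -0.00200854  0.17814134] [-1.79992391e+02 -9.54581731e-02  1.76976891e+02] 0.08519907652219426 [0.023286   0.55685363 0.49207204]
jar 0 2.77
bath 0 3.69
perch 0 3.38
scoop 0 3.4
pot 5 3.89
clips 199 8.84
```

View pics/s18c.png

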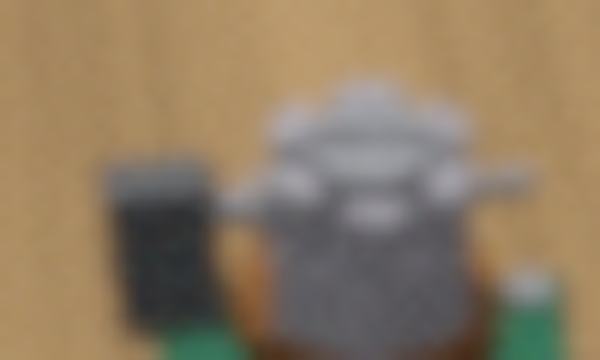

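View pics/w18c.png

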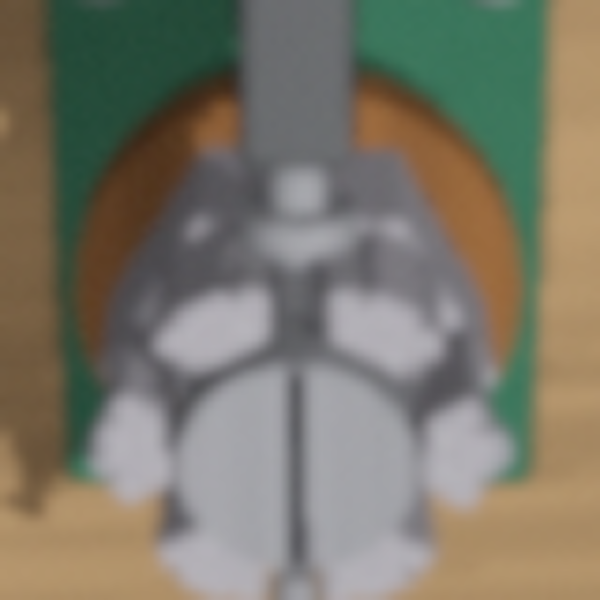

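```bash
python3 -c "
from workcell import *
print(job_done())"
```

```text
the job is handed in; nothing more can be done
None
```

I tightened the nut on the smallest clip, at about (0.607, −0.007), and pushed the locking pin through until its collar was home. I handed the job in at about 42 s of the 69 s allowed.

- **Nut:** I turned it about 37° clockwise to the next line-up. By the hole line (−3.0°) and the tool angle (147°) when I let go, it is within about 0.5°.
- **Finding the hole:** I touched the spindle's top with the shank. That put the top about 82 mm above the table and the hole at about 65 mm, and the camera views agreed (81 mm for the top).
- **Pin:** it slid in with no measurable resistance. The collar met the nut where I expected, and I pressed it to 15.5 N before letting go.
- **Second press:** after release, the pictures suggested the pin had slipped back about 1 mm. I pressed again with closed fingers from behind, to 14.7 N; it moved no more than about 0.3 mm and then held firm.

**Last checks:**
- The tip shows out of the opposite slot, and the collar looks to be against the nut.
- The gripper is clear of everything.
- The jar, bath, perch, scoop and pot show no movement in the scene picture. I did not check the brush separately.

**Two things did not agree cleanly:**
- The pin's grip sags a few degrees within the hole's play, so only the lower edge of the collar may be touching the nut. In the side view the tip still looks about 1 mm short of where it was when first pressed, even after the second press.
- The fingertips looked higher in the pictures than the stated tip reach, so I made the second press about 20 mm lower than first planned.

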